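# Sort the offcuts into the bench racks over the sprung sills

### The arm

A 6-joint arm with a two-finger parallel gripper is mounted at the origin on the work surface; the furniture and walls round the work are solid. World frame = base frame: x ahead of the robot, y to its left, z up, the work surface at z = 0. Lengths are in m, angles in rad, forces in N, time in s.
With the tool pointing down it reaches from about 0.325 to 0.9 m from the base axis. Payload 3.5 kg.
Tool frame: the origin (TCP) lies on the centre line of the jaws, within the pads' length; the fingertips stand 17 mm ahead of it and the grasp point (between the pads) lies 2 mm behind it (r.nose_length is the distance from the TCP to the fingertips, in m); x points along the fingers, y is the direction in which the jaws open and shut, and the axes are right-handed (so a half turn about x gives the same grasp; the last joint's range is limited). The gripper opens to 85 mm and grips with 20 to 120 N. Pads are 22 mm wide; open, the fingers measure 114 mm over their backs; the gripper's body (76 mm by 85 mm) begins 54 mm behind the grasp point. The pads swing forward as they close: fully open they stand 13 mm farther back than shut.
Start: joints at [1.183, 0.276, -0.026, 1.268, 0, 1.467], TCP at [0.176, 0.6, 0.248] pointing down, gripper open.
Joint ranges: [-3.12, 3.12], [-0.85, 1.88], [-1.08, 1.24], [-1.95, 2.15], [-1.57, 1.53], [-3.14, 3.14]. Speed limits (rad/s): [2.57, 2.57, 3.14, 3.14, 3.14, 3.14].

### API

Orientations are given as a unit quaternion [w, x, y, z].
In Python, from cell import r gives the robot as it stands.
- The arm moves only by the tool step_arm, never from a script. Its argument "series" is a list of rows, each a list of 3 entries, a list of its own where there are three numbers: the shift along the tool's x, y, z in mm, then the turn, a rotation vector about the tool's x, y, z in rad, then the opening, from 0 (shut) to 1 (fully open). A call has 1 to 8 rows; each row shifts and turns the commanded pose from where the row before left it, along the tool's axes as they then stand; what a row does not reach is not made up. A row lasts 1/12 s, in which the tool goes at most 41.7 mm and 7.16 degrees, less where a joint would pass 70% of its speed; a pose out of reach is approached as far as the arm can. A call with a gripper value outside its range is refused whole. The fingers move at their own pace and stop on an object; the grip force is fixed at half the most. Time passes only in rows, so rows that do not move let the fingers close. It gives the time, the measured TCP pose, the force and the opening at its end, in the units of the state.
- r.get_state(): the state, without advancing time (a new reading comes with each control period).
- r.read_camera(name): name is "scene" or "top" or "wrist"; returns the picture (384x512x3 uint8, red, green, blue); there is no depth.
- r.camera_info(name): a dict with "vfov" (degrees; the focal length in pixels is half the picture's height over the tangent of half this angle, whatever the lens; pixels are square), "cx", "cy" (the principal point, pixels), "rvec" (rotation vector, rad) and "tvec" (3), from world to camera coordinates, as OpenCV has them; the wrist camera has in their place "hand_eye" (4x4, takes a point from camera to tool coordinates, whose origin is the TCP and whose axes are the tool frame's). Camera axes: x right, y down, z forward; pixel columns grow to the right and rows downward; lengths in m; the calibration is good to about 2 mm. A picture is of the moment at which its call begins: read the wrist's pose just before it. camera_info takes no time and is no camera call.
- r.finish_job(): hands the job in, once; it reports no verdict.
The state is a dict: "time_s": time; "joint_positions": joint angles; "dq": joint speeds; "joint_torque": joint torques, N m; "tcp_pos": TCP position; "ee_rot": TCP orientation; "ft_force": force on the tool from outside, world axes, zero at the start; "moment": the same for the moment, N m; "grip_width": opening from 0.0 (shut) to 1.0 (fully open).
Only numpy, scipy, OpenCV 4.12 (cv2) and the standard library are available. Lean on these libraries where they do the work, as an engineer would, in place of code of your own. Each camera call takes 0.05 s, during which the arm holds its last target.

### The job

Sort the three fresh offcuts lying between the two bench racks: slide the flat bar into the low rack and both the square and the round tube into the tall one. Their edges are sharp, so push them along the steel over the sprung sills instead of picking them up, and go on until every piece lies fully on its rack's floor with the sill sprung up behind it. Leave the other things on the table where they are.

Things in the scene. Friction and masses are not known exactly. Their poses are not given: they have to be found in the camera images.
- flat_bar: the flat bar offcut: dark steel, 50 x 140 x 8 mm, 0.3 to 0.5 kg, lying flat. Origin: centre of its underside; its length is along its y axis (which starts roughly along world y), z up.
- square_tube: the square tube offcut: dark steel box section, 40 x 40 mm and 110 mm long, 0.2 to 0.4 kg, lying down. Origin: centre of its underside; its length is along its y axis (starts roughly along world y).
- square_tube_center (a point): the centre of the square tube, 20 mm from each of its long faces
- round_tube: the round tube offcut: dark steel, 42 mm diameter, 90 mm long, 0.25 to 0.45 kg, lying down; it can roll sideways. Origin: on its skin, at mid length, at the bottom as it starts (it turns with the tube); its length is along its y axis (starts roughly along world y).
- round_tube_center (a point): the centre of the round tube, on its axis at mid length
- flat_rack: the low grey rack for flat bar, fixed on the robot's right: floor 5 mm thick, 260 mm wide (its y), 156 mm deep (its x, -78 mm at the mouth to +78 mm at the back stop), sides 20 mm high, two 25 mm wide cross straps with 25 mm clear below them, the first 50 mm behind the mouth; 38 mm high. Origin: centre of the floor's underside, at table height; x points from the mouth into the rack.
- flat_rack_mouth (a point): middle of the low rack's mouth: the front edge of its floor, on top of the floor, where the raised sill's inner edge stands. The sides end in noses 13 mm high that reach 10 mm out from the mouth. The mouth faces the middle of the table.
- flat_rack_sill (a joint): the low rack's sill, a sprung steel leaf 256 mm wide, 36 mm long, hinged at its outer edge, flush with the table. 0 = up: inner edge 10 mm above the table, 5 mm above the rack floor. 0.143 rad = pressed level with the floor (1 to 2 N at the inner edge). Parts slide up and over it; it springs up behind them by itself.
- section_rack: the tall grey rack for hollow sections, fixed on the robot's left: as the low rack, but 122 mm deep (x from -61 mm at the mouth to +61 mm at the back stop), cross straps with 55 mm clear below them, the first 50 mm behind the mouth; 68 mm high. Origin: centre of the floor's underside, at table height; x points from the mouth into the rack.
- section_rack_mouth (a point): middle of the tall rack's mouth: the front edge of its floor, on top of the floor; side noses as on the low rack. The mouth faces the middle of the table.
- section_rack_sill (a joint): the tall rack's sill, of the same size and spring as the low rack's: 0 = sprung fully up, 0.143 rad = pressed down level with the floor
- tea_mug: bystander: mug, 88 mm high, far right. Origin: centre of its underside.
- spray_can: bystander: spray can, 59 mm diameter, 198 mm high, far left. Origin: centre of its underside.
- water_bottle: bystander: plastic bottle, 65 mm diameter, 217 mm high, far left. Origin: centre of its underside.
- tape_measure: bystander: tape measure, 36 x 82 x 66 mm, behind the offcuts. Origin: centre of its underside.
- bolt_tin: bystander: open tin, 75 mm diameter, 62 mm high, behind the offcuts. Origin: centre of its underside.
- v_block: bystander: V block, 60 x 60 x 45 mm, in front of the offcuts. Origin: centre of its underside.
- marker_pen: bystander: marker pen, 17 x 135 mm, in front of the offcuts. Origin: centre of its underside; length along y.

How it is judged:
At the end, for the whole second after the job is handed in: The flat bar lies on the low rack's floor and both tubes lie on the tall rack's floor, each wholly behind its sill (no piece reaching more than a few mm in front of the mouth), between the rack's sides, not stacked; both sills are up again (under 0.03 rad, so nothing presses on them); all at rest (x of flat_bar in the frame of flat_rack between -0.013 and 0.025 m and y of flat_bar in the frame of flat_rack between -0.12 and 0.12 m and z of flat_bar in the frame of flat_rack between 0 and 0.01 m and x of square_tube_center in the frame of section_rack between -0.012 and 0.02 m and y of square_tube_center in the frame of section_rack between -0.12 and 0.12 m and z of square_tube_center in the frame of section_rack between 0.02 and 0.03 m and x of round_tube_center in the frame of section_rack between -0.022 and 0.03 m and y of round_tube_center in the frame of section_rack between -0.12 and 0.12 m and z of round_tube_center in the frame of section_rack between 0.02 and 0.032 m and value of joint each of flat_rack_sill, section_rack_sill below 0.03 rad and linear speed of each of flat_bar, square_tube, round_tube below 0.03 m/s); the robot touches nothing.
It fails at once if an offcut is picked up: raised more than 45 mm above the table (round tube: its centre above 70 mm) (height (world z) of flat_bar above 0.045 m or height (world z) of square_tube_center above 0.065 m or height (world z) of round_tube_center above 0.07 m).
It fails at once if a bystander is shifted by more than 40 mm (distance of any of tea_mug, spray_can, water_bottle, tape_measure, bolt_tin, v_block, marker_pen from where it was at the start of the episode above 0.04 m).
It also fails if it takes over 54 s, if anything falls off the work surface, if the arm or the gripper's body presses on something with over 40 N, if the wrist force passes 120 N, or if a joint passes its speed limit or range.

## Working session

There is one attempt and no reset: what is moved stays moved. The work goes in short steps, Python scripts to look and compute and a tool call to move; the robot and the scene stay as the last step left them, time stands still between calls to the robot, and variables do not carry over. Pictures are saved under pics/ and viewed, and the job is handed in when it is done.

Besides the shell and the picture viewer there is one more tool, called after "Request:" as a command line: name --argument value ..., lists and objects as JSON in quotes. step_arm: Moves the arm, as the interface text tells. Its arguments: {"type":"object","properties":{"series":{"type":"array"}},"required":["series"]}

```bash
ls; mkdir -p pics; python3 - <<'E'
from cell import r
import cv2
s=r.get_state()
for k,v in s.items(): print(k,v)
print(r.nose_length)
for n in ["scene","top","wrist"]:
    print(n,r.camera_info(n))
for n in ["scene","top"]:
    im=r.read_camera(n); cv2.imwrite(f"pics/{n}0.png",cv2.resize(im[:,:,::-1],(800,600),interpolation=cv2.INTER_CUBIC)); cv2.imwrite(f"pics/{n}0raw.png",im[:,:,::-1])
E
```

```text
pics
time_s 0.0
joint_positions [ 1.18262599e+00  2.77136143e-01 -2.78879470e-02  1.26799217e+00
 -1.11151806e-05  1.46737063e+00]
dq [ 1.55641176e-03 -8.85242071e-04  3.40955668e-04 -6.12191640e-04
  3.13398018e-04 -6.35965547e-05]
joint_torque [-8.82259319e-04 -4.45509481e+01  2.95202029e+01  1.63596729e-02
  2.83103503e-05 -1.66822705e-06]
tcp_pos [0.17531655 0.59913658 0.24715437]
ee_rot [ 0.69976479  0.09957038  0.70013913 -0.10109484]
ft_force [-0.00932652  1.2137748  -0.71181463]
moment [ 0.02122573 -0.0228216   0.03024474]
grip_width 1.0036302985956524
0.017
scene {'vfov': 43.751787256761, 'cx': 255.77644252498982, 'cy': 198.3457653881147, 'rvec': array([ 2.15222634, -0.99821221,  0.42830871]), 'tvec': array([-0.36036119,  0.34743912,  1.08917724])}
top {'vfov': 46.78237146188022, 'cx': 261.79327570574884, 'cy': 187.9825378171858, 'rvec': array([ 1.82974955, -2.35485949,  0.29301177]), 'tvec': array([0.12498716, 0.52063279, 1.0352295 ])}
wrist {'vfov': 69.7790745340078, 'cx': 260.31878500344607, 'cy': 191.32495972966032, 'hand_eye': array([[-2.07863819e-04, -3.24916862e-01,  9.45742560e-01,
        -1.24732100e-01],
       [ 9.99999978e-01, -5.82852775e-05,  1.99764665e-04,
         4.13742205e-04],
       [-9.78404041e-06,  9.45742581e-01,  3.24916867e-01,
        -8.33343889e-02],
       [ 0.00000000e+00,  0.00000000e+00,  0.00000000e+00,
         1.00000000e+00]])}
```

View pics/top0.png

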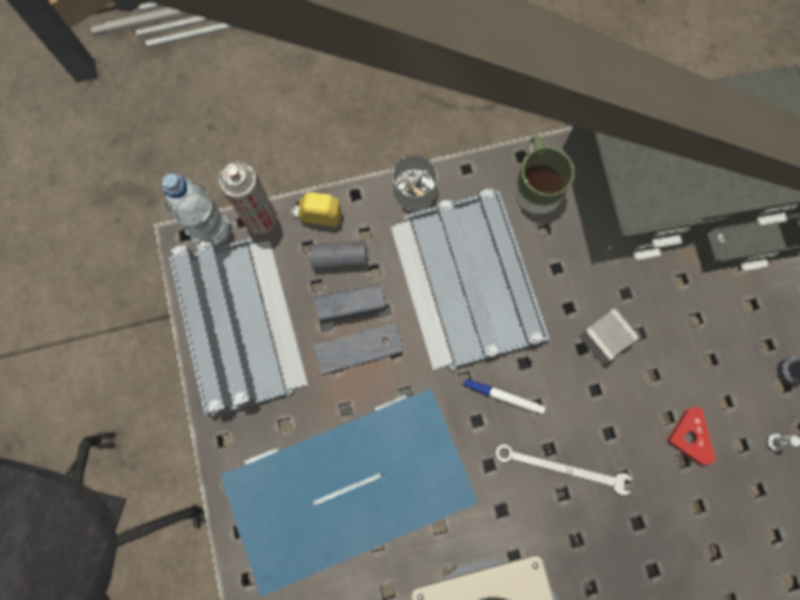

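View pics/scene0.png

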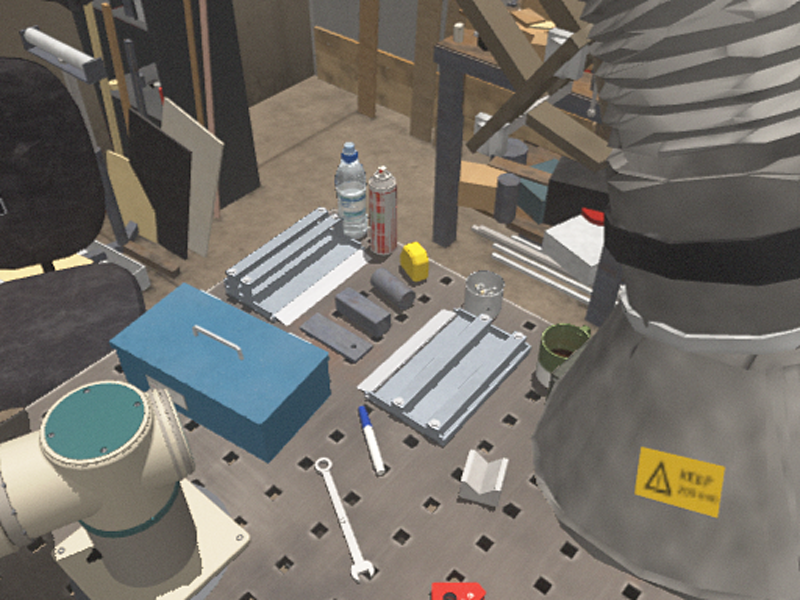

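```bash
cat > h.py <<'E'
import numpy as np, cv2
from scipy.spatial.transform import Rotation as R
from cell import r
def K(c):
    f=192/np.tan(np.radians(c['vfov'])/2)
    return np.array([[f,0,c['cx']],[0,f,c['cy']],[0,0,1]])
def ext(n,st=None):
    c=r.camera_info(n)
    if n=='wrist':
        q=st['ee_rot']; T=np.eye(4); T[:3,:3]=R.from_quat([q[1],q[2],q[3],q[0]]).as_matrix(); T[:3,3]=st['tcp_pos']
        W=T@c['hand_eye']; Ti=np.linalg.inv(W); return K(c),Ti[:3,:3],Ti[:3,3]
    return K(c),cv2.Rodrigues(c['rvec'])[0],c['tvec']
def p2w(n,uv,z,st=None,scale=1):
    k,Rm,t=ext(n,st); uv=np.atleast_2d(uv)/scale
    d=np.c_[uv,np.ones(len(uv))]@np.linalg.inv(k).T@Rm
    C=-Rm.T@t
    z=np.broadcast_to(z,len(uv))
    return C+d*((z-C[2])/d[:,2])[:,None]
def w2p(n,X,st=None):
    k,Rm,t=ext(n,st); p=(np.atleast_2d(X)@Rm.T+t)@k.T
    return p[:,:2]/p[:,2:]
E
python3 - <<'E'
from h import *
np.set_printoptions(precision=4,suppress=True)
print(w2p('top',[[0,0,0],[.3,0,0],[.5,0,0],[.5,.2,0],[.5,-.2,0],[.176,.6,.25]])*1.5625)
print(w2p('scene',[[0,0,0],[.3,0,0],[.5,0,0],[.5,.2,0],[.5,-.2,0],[.176,.6,.25]])*1.5625)
for n in('top','scene'):
    k,Rm,t=ext(n);print(-Rm.T@t)
im=cv2.imread('pics/top0raw.png')
c=im[110:280,95:360]; cv2.imwrite('pics/topc.png',cv2.resize(c,None,fx=3,fy=3,interpolation=cv2.INTER_CUBIC))
im=cv2.imread('pics/scene0raw.png')
c=im[120:290,140:345]; cv2.imwrite('pics/scenec.png',cv2.resize(c,None,fx=3.5,fy=3.5,interpolation=cv2.INTER_CUBIC))
E
```

```text
[[492.7871 642.5206]
 [440.8622 443.4031]
 [409.7389 324.0539]
 [291.709  353.5382]
 [525.1487 295.2242]
 [-26.0667 676.2267]]
[[152.4409 548.2604]
 [300.4624 422.7528]
 [379.1618 356.0236]
 [302.2874 307.4425]
 [467.3366 411.7459]
 [ -7.0567 198.2008]]
[0.2801 0.0635 1.1296]
[-0.1868 -0.6296  1.0028]
```

View pics/topc.png

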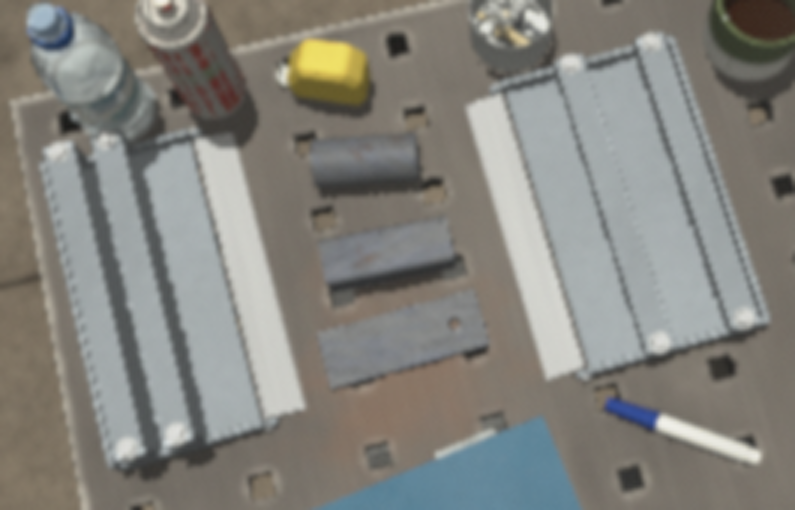

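View pics/scenec.png

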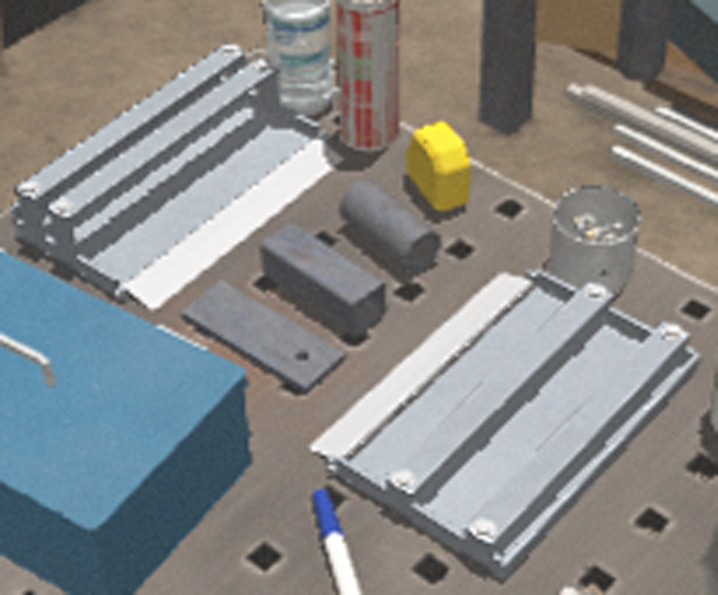

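```bash
python3 - <<'E'
from h import *
np.set_printoptions(precision=4,suppress=True)
def T(p,z): return p2w('top',np.array(p)/3+[95,110],z)
def S(p,z): return p2w('scene',np.array(p)/3.5+[140,120],z)
for name,f,p,z in [
 ('bar',T,[(320,335),(333,386),(488,342),(475,292)],.008),
 ('bar s',S,[(183,314),(307,390),(346,355),(217,280)],.008),
 ('sq',T,[(320,238),(327,285),(455,262),(447,220)],.04),
 ('sq s',S,[(261,240),(345,307),(385,281),(302,226)],.04),
 ('rd',T,[(308,140),(318,188),(420,182),(417,133)],.021),
 ('rd s axis',S,[(420,252)],.021),
 ('tall sill outer',T,[(240,135),(303,410)],0),
 ('tall sill inner',T,[(197,137),(266,418)],.01),
 ('tall outer s',S,[(150,308),(338,168)],0),
 ('low outer',T,[(468,105),(548,380)],0),
 ('low inner',T,[(500,95),(582,374)],.01),
 ('low outer s',S,[(313,450),(500,274)],0),
 ('low inner s',S,[(340,458),(532,279)],.01),
 ('tall back strap',T,[(45,152),(108,465)],.068),
 ('low back top',T,[(675,37),(768,322)],.038),
 ('toolbox top T far edge',T,[(545,420)],.1),
 ('toolbox S top corners z=.1',S,[(245,380),(95,528)],.1),
 ('toolbox S base corners',S,[(250,460),(130,595)],0),
]:
    w=f(p,z); print(name); print(w[:,:2], 'c',w[:,:2].mean(0), 'd',np.linalg.norm(np.diff(w[:,:2],axis=0),axis=1))
E
```

```text
bar
[[0.5006 0.1595]
 [0.4554 0.1583]
 [0.4595 0.0225]
 [0.5043 0.0226]] c [0.4799 0.0907] d [0.0452 0.1359 0.0448]
bar s
[[0.4533 0.1562]
 [0.4571 0.018 ]
 [0.5063 0.0199]
 [0.5012 0.1636]] c [0.4795 0.0894] d [0.1382 0.0493 0.1438]
sq
[[0.575  0.139 ]
 [0.5341 0.142 ]
 [0.5269 0.0338]
 [0.5639 0.0316]] c [0.55   0.0866] d [0.041  0.1085 0.0371]
sq s
[[0.5383 0.1444]
 [0.5239 0.0357]
 [0.5683 0.0308]
 [0.574  0.1298]] c [0.5511 0.0852] d [0.1096 0.0447 0.0992]
rd
[[0.6687 0.1314]
 [0.624  0.1323]
 [0.6076 0.0456]
 [0.6516 0.0378]] c [0.638  0.0868] d [0.0447 0.0883 0.0447]
rd s axis
[[0.6301 0.0443]] c [0.6301 0.0443] d []
tall sill outer
[[0.6955 0.1903]
 [0.4431 0.188 ]] c [0.5693 0.1891] d [0.2525]
tall sill inner
[[0.6993 0.2262]
 [0.4427 0.2183]] c [0.571  0.2223] d [0.2567]
tall outer s
[[0.4454 0.1892]
 [0.6865 0.1907]] c [0.566  0.1899] d [0.2412]
low outer
[[ 0.673  -0.0131]
 [ 0.4165 -0.0193]] c [ 0.5447 -0.0162] d [0.2566]
low inner
[[ 0.6716 -0.0423]
 [ 0.4131 -0.0477]] c [ 0.5423 -0.045 ] d [0.2586]
low outer s
[[ 0.4186 -0.0234]
 [ 0.6709 -0.0124]] c [ 0.5448 -0.0179] d [0.2526]
low inner s
[[ 0.42   -0.0508]
 [ 0.6752 -0.0433]] c [ 0.5476 -0.047 ] d [0.2553]
tall back strap
[[0.6958 0.3429]
 [0.4289 0.3382]] c [0.5624 0.3405] d [0.2669]
low back top
[[ 0.6762 -0.2018]
 [ 0.4135 -0.2063]] c [ 0.5448 -0.2041] d [0.2628]
toolbox top T far edge
[[ 0.3751 -0.0018]] c [ 0.3751 -0.0018] d []
toolbox S top corners z=.1
[[ 0.3755 -0.0004]
 [ 0.2125 -0.0181]] c [ 0.294  -0.0092] d [0.1639]
toolbox S base corners
[[ 0.3794  0.0071]
 [ 0.232  -0.015 ]] c [ 0.3057 -0.0039] d [0.149]
```

```bash
python3 - <<'E'
from h import *
np.set_printoptions(precision=4,suppress=True)
s=r.get_state();q=s['ee_rot'];print(R.from_quat([q[1],q[2],q[3],q[0]]).as_matrix())
def S(p,z): return p2w('scene',np.array(p)/3.5+[140,120],z)
def T(p,z): return p2w('top',np.array(p)/3+[95,110],z)
print('can,bottle,tape(s),tin base',S([(368,145),(300,108),(440,205),(595,270)],0))
print('can top',T([(165,5),(512,15)],[.19,.06]))
print('tape T top',T([(285,45),(295,92),(368,100),(365,48)],.066))
# target orientation
Rt=np.array([[0,-1,0],[0,0,1],[-1,0,0]]).astype(float)
print(np.linalg.det(Rt)); R0=R.from_quat([q[1],q[2],q[3],q[0]])
print((R0.inv()*R.from_matrix(Rt)).as_rotvec())
st=r.get_state();im=r.read_camera('wrist');cv2.imwrite('pics/w0.png',im[:,:,::-1])
E
```

```text
[[-0.0008  0.281   0.9597]
 [-0.0019  0.9597 -0.281 ]
 [-1.     -0.0021 -0.0002]]
can,bottle,tape(s),tin base [[ 0.73    0.1916  0.    ]
 [ 0.7301  0.2792  0.    ]
 [ 0.7075  0.0851  0.    ]
 [ 0.7284 -0.0724  0.    ]]
can top [[ 0.7411  0.2031  0.19  ]
 [ 0.7223 -0.0657  0.06  ]]
tape T top [[0.7408 0.1295 0.066 ]
 [0.6972 0.1302 0.066 ]
 [0.6751 0.072  0.066 ]
 [0.7214 0.064  0.066 ]]
1.0
[-1.8556 -0.0021  0.0012]
```

View pics/w0.png

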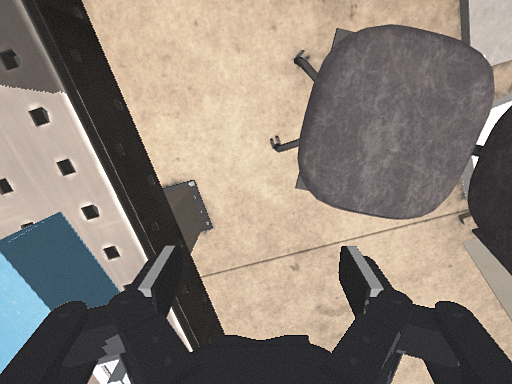

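Request:
step_arm --series '[[[0,0,0],[-0.1237,0,0],0.25],[[0,0,0],[-0.1237,0,0],0.25],[[0,0,0],[-0.1237,0,0],0.25],[[0,0,0],[-0.1237,0,0],0.25],[[0,0,0],[-0.1237,0,0],0.25],[[0,0,0],[-0.1237,0,0],0.25],[[0,0,0],[-0.1237,0,0],0.25],[[0,0,0],[-0.1237,0,0],0.25]]'

```text
time_s: 0.82
tcp_pos: [0.1755, 0.5995, 0.2478]
ee_rot: [0.663, -0.246, 0.663, 0.246]
ft_force: [0.1, -0.2, -1.2]
grip_width: 0.252
```

Request:
step_arm --series '[[[0,0,0],[-0.1237,0,0],0.25],[[0,0,0],[-0.1237,0,0],0.25],[[0,0,0],[-0.1237,0,0],0.25],[[0,0,0],[-0.1237,0,0],0.25],[[0,0,0],[-0.1237,0,0],0.25],[[0,0,0],[-0.1237,0,0],0.25],[[0,0,0],[-0.1237,0,0],0.25],[[0,0,0],[0,0,0],0.25]]'

```text
time_s: 1.48
tcp_pos: [0.1755, 0.5995, 0.2478]
ee_rot: [-0.499, 0.501, -0.5, -0.5]
ft_force: [0.2, 1.2, -0.1]
grip_width: 0.251
```

Request:
step_arm --series '[[[0,-19,-25.6],[0,0,0],0.25],[[0,-19,-25.6],[0,0,0],0.25],[[0,-19,-25.6],[0,0,0],0.25],[[0,-19,-25.6],[0,0,0],0.25],[[0,-19,-25.6],[0,0,0],0.25],[[0,-19,-25.6],[0,0,0],0.25],[[0,-19,-25.6],[0,0,0],0.25],[[0,-19,-25.6],[0,0,0],0.25]]'

```text
time_s: 2.15
tcp_pos: [0.3281, 0.3936, 0.2482]
ee_rot: [0.501, -0.499, 0.501, 0.499]
ft_force: [1.7, -0.4, -0.8]
grip_width: 0.253
```

Request:
step_arm --series '[[[0,-19,-25.6],[0,0,0],0.25],[[0,-19,-25.6],[0,0,0],0.25],[[0,-19,-25.6],[0,0,0],0.25],[[0,-19,-25.6],[0,0,0],0.25],[[0,-19,-25.6],[0,0,0],0.25],[[0,-19,-25.6],[0,0,0],0.25],[[0,-18,-25.6],[0,0,0],0.25],[[0,0,0],[0,0,0],0.25]]'

```text
time_s: 2.82
tcp_pos: [0.4624, 0.2123, 0.2483]
ee_rot: [0.502, -0.499, 0.502, 0.497]
ft_force: [0.7, 0.3, 0.0]
grip_width: 0.249
```

```bash
python3 - <<'E'
from h import *
s=r.get_state();print(s['tcp_pos'],s['joint_positions'],s['ft_force'])
im=r.read_camera('wrist');cv2.imwrite('pics/w1.png',cv2.resize(im[:,:,::-1],(800,600),interpolation=cv2.INTER_CUBIC))
np.set_printoptions(precision=4,suppress=True)
np.save('w1.npy',np.r_[s['tcp_pos'],s['ee_rot']])
E
```

```text
[0.46243174 0.21225651 0.24830598] [ 0.30445952  0.06957006 -0.27476987  1.22507107 -0.00230499 -1.25742697] [0.70978393 0.32869016 0.03795998]
```

View pics/w1.png

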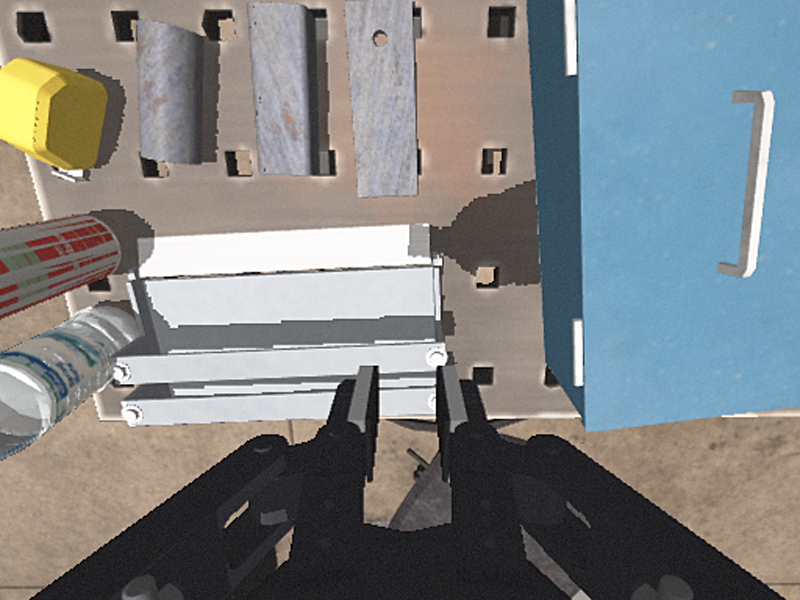

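```bash
python3 - <<'E'
from h import *
np.set_printoptions(precision=4,suppress=True)
a=np.load('w1.npy');st=dict(tcp_pos=a[:3],ee_rot=a[3:])
def W(p,z): return p2w('wrist',np.array(p),z,st,1.5625)[:,:2]
print('bar',W([(361,196),(416,192),(414,2),(348,2)],.008))
print('sq',W([(262,173),(310,174),(304,4),(250,4)],.04))
print('rd',W([(140,158),(202,163),(138,22),(204,36)],.021))
print('sill',W([(138,240),(428,226)],0),W([(138,278),(440,265)],.01))
# predicted tip position at nose 17 mm
X=a[:3]+np.array([0,0,-.017]); print(w2p('wrist',X,st)*1.5625, w2p('wrist',X+[.02,0,0],st)*1.5625)
E
```

```text
bar [[0.5011 0.1631]
 [0.4555 0.1603]
 [0.4567 0.0259]
 [0.5046 0.0254]]
sq [[0.5707 0.1428]
 [0.535  0.1438]
 [0.5301 0.0354]
 [0.566  0.035 ]]
rd [[0.6708 0.1315]
 [0.623  0.1356]
 [0.653  0.0398]
 [0.6074 0.0489]]
sill [[0.6993 0.1998]
 [0.445  0.1897]] [[0.7    0.2316]
 [0.4348 0.222 ]]
[[407.9657 386.5767]] [[354.5718 386.9085]]
```

Request:
step_arm --series '[[[0,-15.6,-29],[-0.02,0,0],0.25],[[35,0,0],[0,0,0],0.25],[[35,0,0],[0,0,0],0.25],[[35,0,0],[0,0,0],0.25],[[35,0,0],[0,0,0],0.25],[[35,0,0],[0,0,0],0.25],[[25,0,0],[0,0,0],0.25],[[0,0,0],[0,0,0],0.25]]'

```text
time_s: 3.53
tcp_pos: [0.4692, 0.1863, 0.043]
ee_rot: [0.492, -0.502, 0.499, 0.507]
ft_force: [-0.9, 0.1, 0.1]
grip_width: 0.247
```

```bash
cat > snap.py <<'E'
import sys
from h import *
np.set_printoptions(precision=4,suppress=True)
n=sys.argv[1]; tag=sys.argv[2]
s=r.get_state();print(s['time_s'],s['tcp_pos'],s['ft_force'])
im=r.read_camera(n)[:,:,::-1]
np.save(f'{tag}.npy',np.r_[s['tcp_pos'],s['ee_rot']])
if len(sys.argv)>3:
    u0,v0,u1,v1=map(int,sys.argv[3:7]); im=im[v0:v1,u0:u1]
f=min(800/im.shape[1],600/im.shape[0]); print('scale',f)
cv2.imwrite(f'pics/{tag}.png',cv2.resize(im,None,fx=f,fy=f,interpolation=cv2.INTER_CUBIC))
E
python3 snap.py wrist w2
```

```text
3.5333 [0.4692 0.1863 0.043 ] [-0.9214  0.051   0.1157]
scale 1.5625
```

View pics/w2.png

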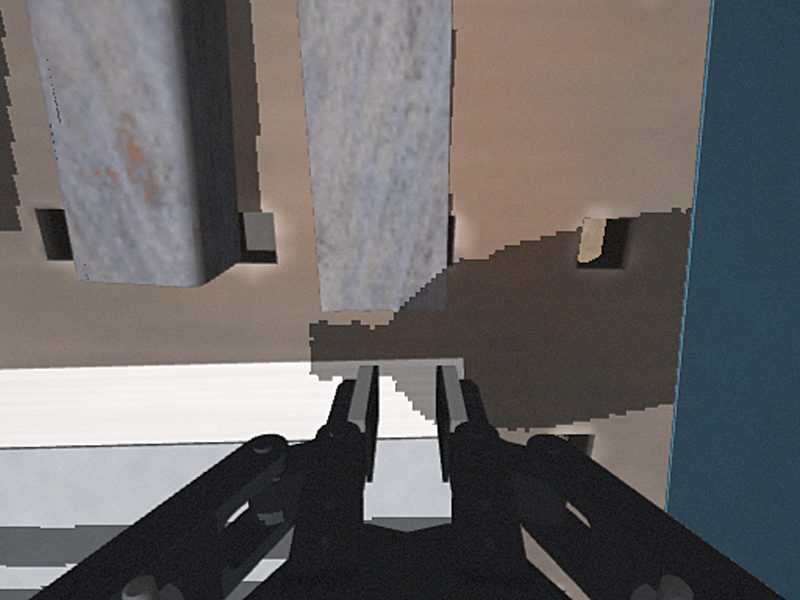

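```bash
python3 - <<'E'
from h import *
np.set_printoptions(precision=4,suppress=True)
a=np.load('w2.npy');st=dict(tcp_pos=a[:3],ee_rot=a[3:])
def W(p,z): return p2w('wrist',np.array(p),z,st,1.5625)[:,:2]
print('bar',W([(322,311),(446,308),(452,20),(300,20)],.008))
print('sq',W([(78,284),(202,287)],.04))
print('sill',W([(0,369),(462,359)],0))
print(R.from_quat(np.r_[a[4:],a[3]]).as_matrix())
E
```

```text
bar [[0.5032 0.1633]
 [0.4542 0.1613]
 [0.457  0.0627]
 [0.5059 0.0637]]
sq [[0.5716 0.1436]
 [0.5338 0.144 ]]
sill [[0.6446 0.1951]
 [0.4452 0.1876]]
[[-0.0115 -0.9998 -0.019 ]
 [-0.0025 -0.019   0.9998]
 [-0.9999  0.0116 -0.0023]]
```

Request:
step_arm --series '[[[8,-9.5,0],[-0.008,0,-0.0115],0.25],[[8,0,0],[0,0,0],0.25],[[6,0,0],[0,0,0],0.25],[[0,0,0],[0,0,0],0.25]]'

```text
time_s: 3.92
tcp_pos: [0.4845, 0.1872, 0.0264]
ee_rot: [-0.496, 0.51, -0.49, -0.504]
ft_force: [-0.7, 0.3, -0.1]
grip_width: 0.248
```

Request:
step_arm --series '[[[3,5,0],[0,0,0],0.25],[[0,0,0],[0,0,0],0.25],[[0,0,0],[0,0,0],0.25]]'

```text
time_s: 4.17
tcp_pos: [0.4792, 0.1868, 0.0234]
ee_rot: [-0.496, 0.51, -0.49, -0.504]
ft_force: [-0.2, 0.6, -0.8]
grip_width: 0.247
```

Request:
step_arm --series '[[[3,0,0],[0,0,0],0.25],[[0,0,-5],[0,0,0],0.25],[[0,0,-5],[0,0,0],0.25],[[0,0,-5],[0,0,0],0.25],[[0,0,-8],[0,0,0],0.25],[[0,0,-8],[0,0,0],0.25],[[0,0,-8],[0,0,0],0.25],[[0,0,0],[0,0,0],0.25]]'

```text
time_s: 4.83
tcp_pos: [0.4809, 0.1459, 0.0202]
ee_rot: [-0.496, 0.51, -0.491, -0.503]
ft_force: [0.1, -0.0, 0.4]
grip_width: 0.253
```

```bash
python3 snap.py wrist w3; python3 -c "
from h import *
a=np.load('w3.npy');print(R.from_quat(np.r_[a[4:],a[3]]).as_matrix().round(4))"
```

```text
4.8333 [0.4809 0.1459 0.0202] [ 0.1291 -0.0052  0.4045]
scale 1.5625
[[ 0.0113 -0.9996 -0.026 ]
 [-0.0017 -0.026   0.9997]
 [-0.9999 -0.0112 -0.002 ]]
```

View pics/w3.png

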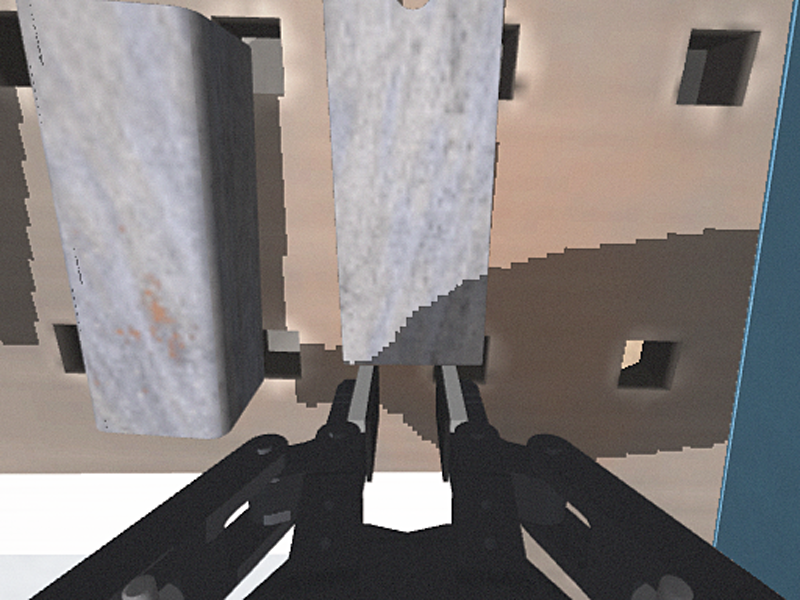

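Request:
step_arm --series '[[[0,0,-10],[0,0,0],0.25],[[0,0,-10],[0,0,0],0.25],[[0,0,-10],[0,0,0],0.25],[[0,0,-10],[0,0,0],0.25],[[0,0,-10],[0,0,0],0.25],[[0,0,-10],[0,0,0],0.25],[[0,0,-10],[0,0,0],0.25],[[0,0,0],[0,0,0],0.25]]'

```text
time_s: 5.55
tcp_pos: [0.4829, 0.0753, 0.0202]
ee_rot: [-0.496, 0.51, -0.491, -0.503]
ft_force: [0.1, -1.0, 0.5]
grip_width: 0.251
```

```bash
python3 snap.py wrist w4;python3 snap.py scene s4 140 120 345 290
```

```text
5.55 [0.4829 0.0753 0.0202] [ 0.1461 -0.9503  0.515 ]
scale 1.5625
5.6 [0.4829 0.076  0.0202] [ 0.3836  0.2109 -0.7935]
scale 3.5294117647058822
```

View pics/w4.png

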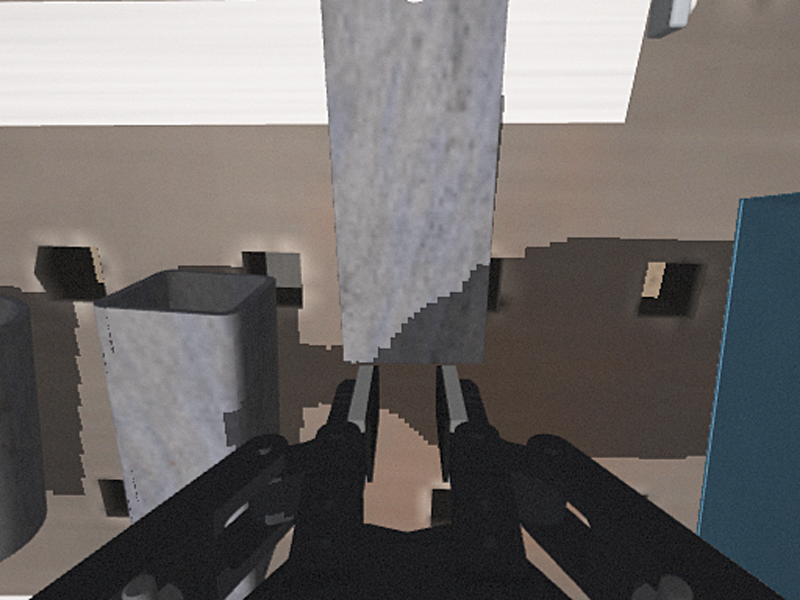

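View pics/s4.png

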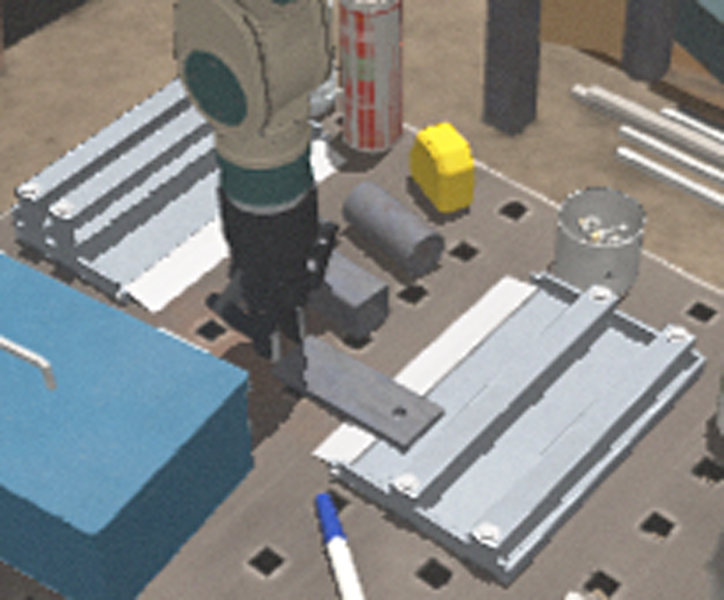

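Request:
step_arm --series '[[[0,0,-10],[0,0,0],0.25],[[0,0,-10],[0,0,0],0.25],[[0,0,-10],[0,0,0],0.25],[[0,0,-10],[0,0,0],0.25],[[0,0,-10],[0,0,0],0.25],[[0,0,-10],[0,0,0],0.25],[[0,0,-8],[0,0,0],0.25],[[0,0,0],[0,0,0],0.25]]'

```text
time_s: 6.32
tcp_pos: [0.4852, 0.0076, 0.0204]
ee_rot: [-0.496, 0.51, -0.491, -0.503]
ft_force: [0.4, -0.6, 0.1]
grip_width: 0.25
```

```bash
python3 snap.py wrist w5;python3 snap.py scene s5 140 120 345 290
```

```text
6.3167 [0.4852 0.0076 0.0204] [ 0.4048 -0.5596  0.079 ]
scale 1.5625
6.3667 [0.485  0.008  0.0203] [ 0.3495 -0.8193  0.207 ]
scale 3.5294117647058822
```

View pics/w5.png

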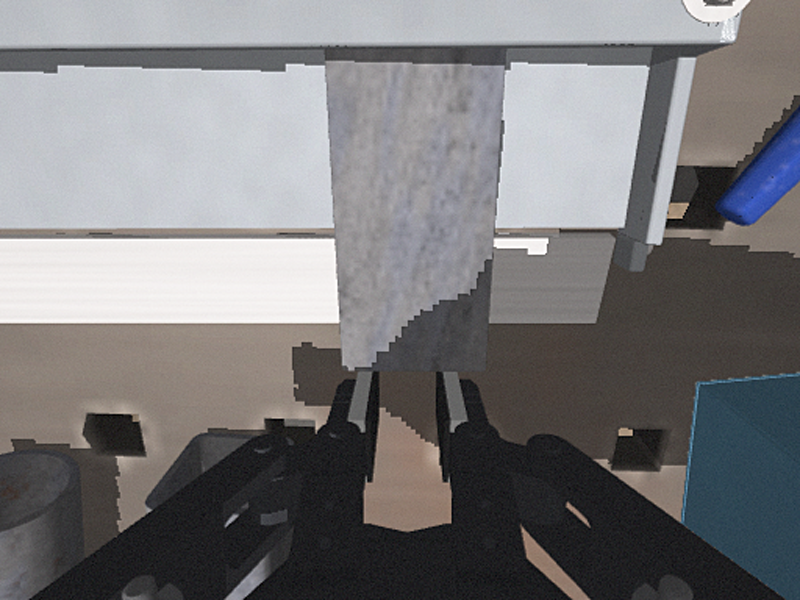

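View pics/s5.png

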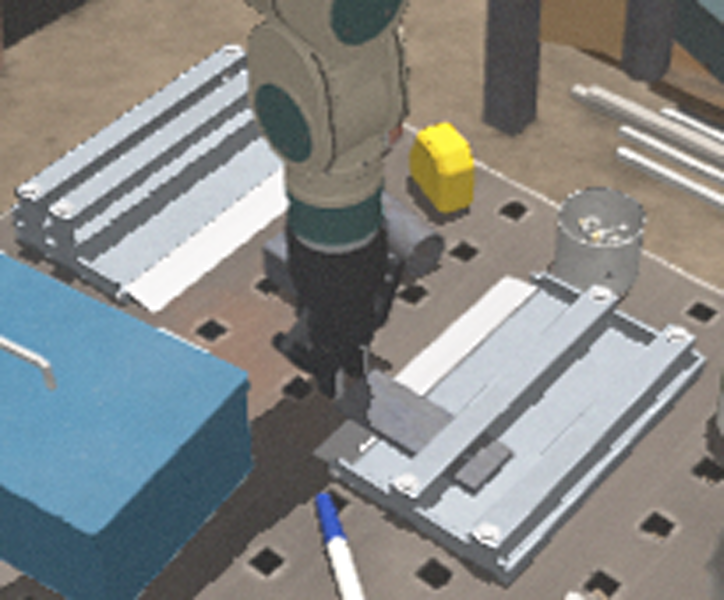

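```bash
python3 - <<'E'
from h import *
np.set_printoptions(precision=4,suppress=True)
a=np.load('w5.npy');st=dict(tcp_pos=a[:3],ee_rot=a[3:])
def W(p,z): return p2w('wrist',np.array(p),z,st,1.5625)[:,:2]
print('bar end',W([(342,371),(488,372)],.008))
print('mouth',W([(20,231),(600,228)],.005))
print('sill outer',W([(20,324),(595,323)],.0),'inner',W([(20,238),(320,238)],.005))
print('strap',W([(20,52),(600,46)],.038))
E
```

```text
bar end [[ 0.5092 -0.0006]
 [ 0.457  -0.0019]]
mouth [[ 0.6152 -0.0474]
 [ 0.4246 -0.0537]]
sill outer [[ 0.629  -0.0118]
 [ 0.4184 -0.0187]] inner [[ 0.6159 -0.0451]
 [ 0.5158 -0.0479]]
strap [[ 0.5742 -0.0943]
 [ 0.4458 -0.0984]]
```

Request:
step_arm --series '[[[0,0,-8],[0,0,0],0.25],[[-0.5,0,-8],[0,0,0],0.25],[[-1,0,-8],[0,0,0],0.25],[[-1,0,-8],[0,0,0],0.25],[[-1,0,-8],[0,0,0],0.25],[[-1,0,-8],[0,0,0],0.25],[[0,0,0],[0,0,0],0.25]]'

```text
time_s: 7.0
tcp_pos: [0.4865, -0.0401, 0.0251]
ee_rot: [-0.496, 0.51, -0.491, -0.503]
ft_force: [-0.8, -0.9, 0.4]
grip_width: 0.248
```

```bash
python3 snap.py wrist w6
```

```text
7.0 [ 0.4865 -0.0401  0.0251] [-0.7921 -0.9226  0.3564]
scale 1.5625
```

View pics/w6.png

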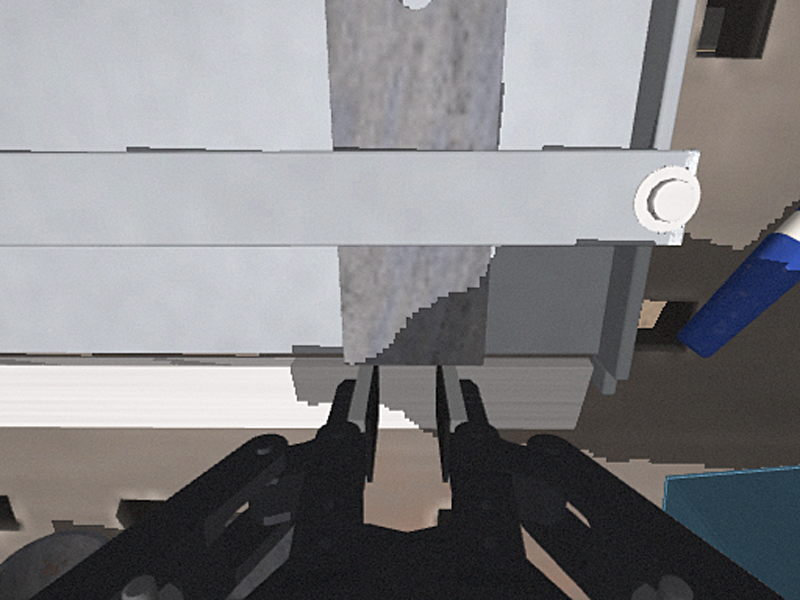

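Request:
step_arm --series '[[[-0.5,0,-5],[0,0,0],0.25],[[0,0,-4],[0,0,0],0.25],[[0,0,0],[0,0,0],0.25],[[0,0,0],[0,0,0],0.25]]'

```text
time_s: 7.38
tcp_pos: [0.4865, -0.0475, 0.0254]
ee_rot: [-0.496, 0.51, -0.49, -0.504]
ft_force: [-0.6, 0.5, -0.1]
grip_width: 0.244
```

```bash
python3 snap.py wrist w7; python3 - <<'E'
from h import *
np.set_printoptions(precision=4,suppress=True)
E
```

```text
7.3833 [ 0.4865 -0.0475  0.0254] [-0.5692  0.4509 -0.147 ]
scale 1.5625
```

View pics/w7.png

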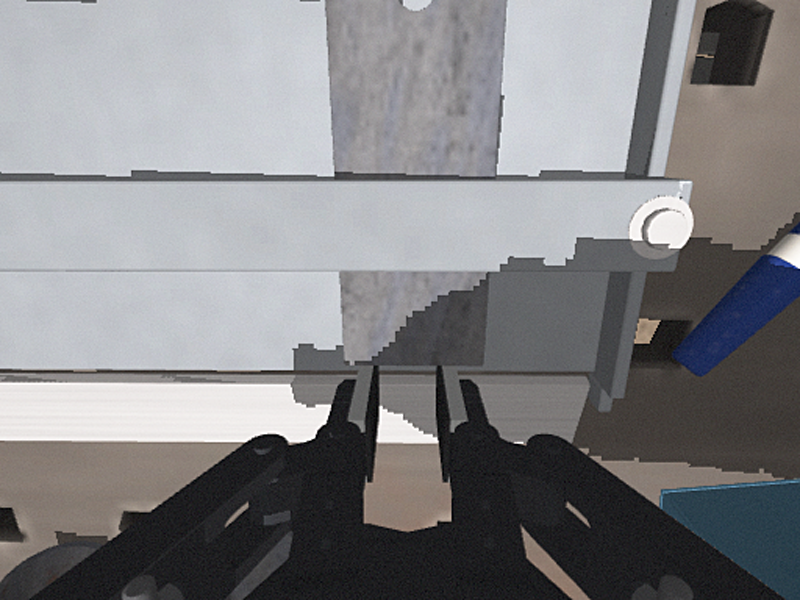

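```bash
python3 - <<'E'
from h import *
np.set_printoptions(precision=4,suppress=True)
a=np.load('w7.npy');st=dict(tcp_pos=a[:3],ee_rot=a[3:])
def W(p,z): return p2w('wrist',np.array(p),z,st,1.5625)[:,:2]
print('bar end',W([(345,367),(484,365)],.013))
print('mouth',W([(20,371),(280,372)],.005),'sill inner up',W([(20,384),(280,384)],.01))
E
```

```text
bar end [[ 0.5094 -0.0573]
 [ 0.46   -0.0598]]
mouth [[ 0.6354 -0.047 ]
 [ 0.5354 -0.0501]] sill inner up [[ 0.6317 -0.0444]
 [ 0.5341 -0.0478]]
```

Request:
step_arm --series '[[[-1,0,8],[0,0,0],0.25],[[-3,0,12],[0,0,0],0.25],[[-30,0,10],[0,0,0],0.2],[[-35,0,0],[0,0,0],0.18],[[-35,0,0],[0.055,0,0],0.18],[[-30,0,0],[0.055,0,0],0.18],[[0,0,0],[0,0,0],0.18]]'

```text
time_s: 8.02
tcp_pos: [0.4887, -0.0167, 0.1662]
ee_rot: [0.526, -0.485, 0.514, 0.473]
ft_force: [1.2, 0.3, 0.5]
grip_width: 0.177
```

```bash
python3 snap.py wrist w8;python3 snap.py scene s8 140 120 345 290
```

```text
8.0167 [ 0.4887 -0.0167  0.1662] [1.2219 0.3225 0.544 ]
scale 1.5625
8.0667 [ 0.4872 -0.0165  0.1635] [ 0.1989  0.0256 -0.2492]
scale 3.5294117647058822
```

View pics/w8.png

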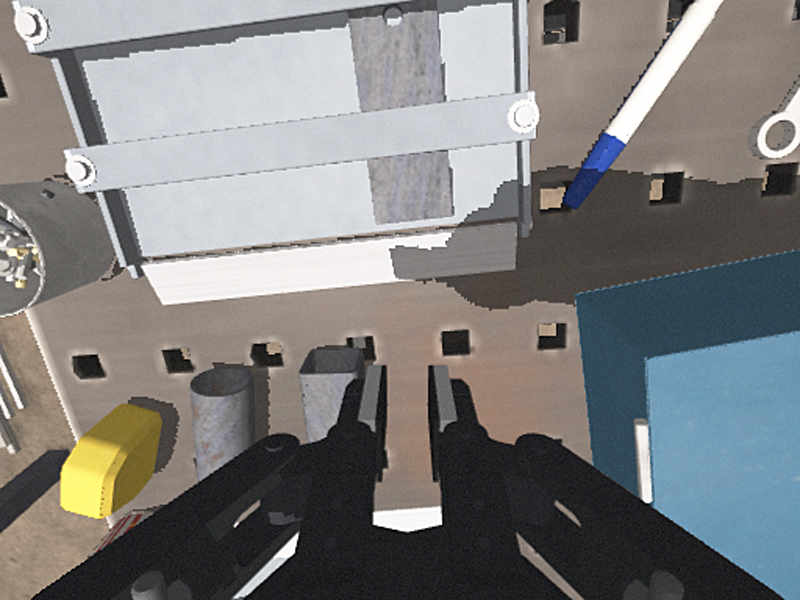

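View pics/s8.png

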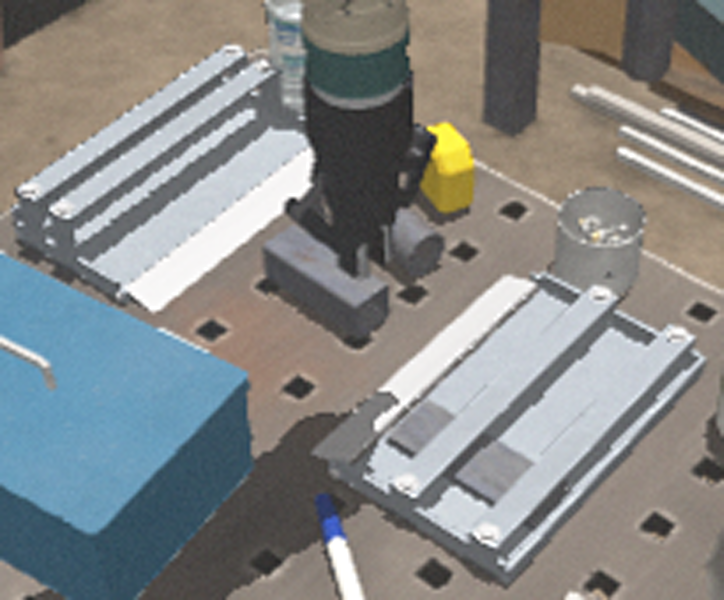

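```bash
python3 - <<'E'
from h import *
im=cv2.imread('pics/w8.png'); c=im[330:480,170:390]; cv2.imwrite('pics/w8c.png',cv2.resize(c,None,fx=3.6,fy=3.6,interpolation=cv2.INTER_CUBIC))
E
```

```text
(no output)
```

View pics/w8c.png

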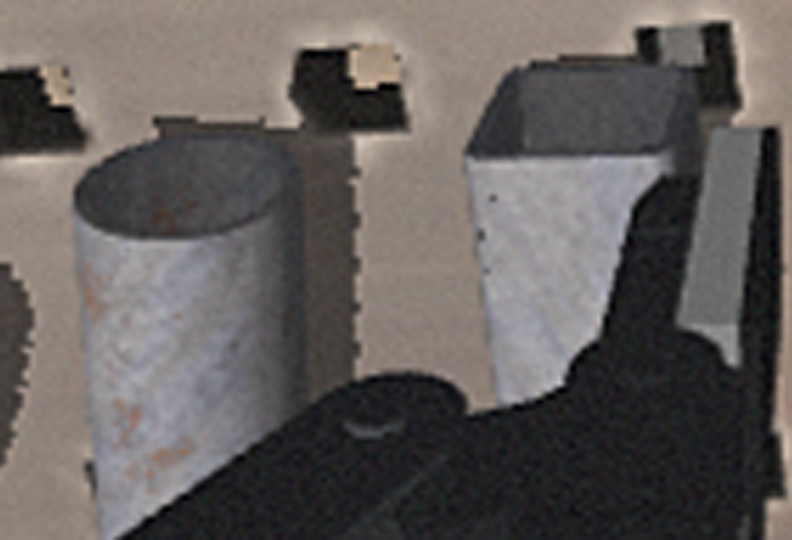

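```bash
python3 - <<'E'
from h import *
np.set_printoptions(precision=4,suppress=True)
a=np.load('w8.npy');st=dict(tcp_pos=a[:3],ee_rot=a[3:])
def W(p,z): return p2w('wrist',np.array(p)/3.6+[170,330],z,st,1.5625)[:,:2]
print('sq top',W([(466,156),(672,158)],.04),'bot',W([(525,62),(695,66)],0))
print('rd ctr',W([(188,188)],.021),'top',W([(180,238)],.042),'bot',W([(190,137)],0))
print(R.from_quat(np.r_[a[4:],a[3]]).as_matrix())
E
```

```text
sq top [[0.5674 0.0323]
 [0.5296 0.0353]] bot [[0.5655 0.0324]
 [0.5303 0.0358]]
rd ctr [[0.631  0.0456]] top [[0.6231 0.0446]] bot [[0.6397 0.0447]]
[[ 0.0239 -0.9963  0.0823]
 [-0.0018  0.0822  0.9966]
 [-0.9997 -0.024   0.0001]]
```

Request:
step_arm --series '[[[0,-28,18],[0,0,0.01],0.18],[[0,-28,16],[0,0,0.01],0.18],[[30,0,0],[0,0,0],0.18],[[30,0,0],[0,0,0],0.18],[[0,0,0],[0,0,0],0.18]]'

```text
time_s: 8.53
tcp_pos: [0.536, 0.0137, 0.0925]
ee_rot: [0.515, -0.473, 0.525, 0.486]
ft_force: [-1.6, 0.0, -1.0]
grip_width: 0.177
```

```bash
python3 snap.py wrist w9;python3 -c "
from h import *
a=np.load('w9.npy');print(R.from_quat(np.r_[a[4:],a[3]]).as_matrix().round(4))"
```

```text
8.5333 [0.536  0.0137 0.0925] [-1.5894  0.0122 -1.0436]
scale 1.5625
[[-0.0226 -0.9965  0.0806]
 [ 0.0032  0.0806  0.9967]
 [-0.9997  0.0228  0.0013]]
```

View pics/w9.png

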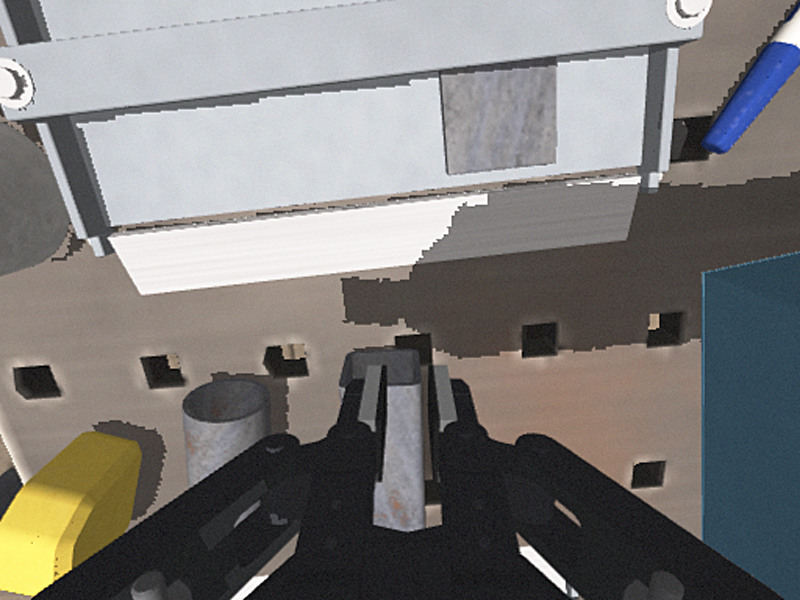

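Request:
step_arm --series '[[[0,0,0],[0,0,0],0.18],[[0,0,0],[0,0,0],0.18]]'

```text
time_s: 8.75
tcp_pos: [0.5424, 0.0124, 0.1005]
ee_rot: [0.519, -0.477, 0.522, 0.481]
ft_force: [0.5, 0.4, 0.2]
grip_width: 0.176
```

```bash
python3 -c "
from h import *
s=r.get_state();a=np.r_[s['tcp_pos'],s['ee_rot']];print(a[:3],R.from_quat(np.r_[a[4:],a[3]]).as_matrix().round(4),s['joint_positions'])"
```

```text
[0.54235132 0.01236085 0.10045203] [[-0.0076 -0.9966  0.0819]
 [ 0.0018  0.0819  0.9966]
 [-1.      0.0078  0.0012]] [-9.69403812e-02  2.59882949e-01 -3.83945092e-01  9.34749061e-01
  1.08042371e-03 -1.58579079e+00]
```

Request:
step_arm --series '[[[25,-4.5,0],[0,0,0],0.18],[[25,0,0],[0,0,0],0.18],[[21,0,0],[0,0,0],0.18],[[0,0,0],[0,0,0],0.18],[[0,0,0],[0,0,0],0.18],[[0,0,0],[0,0,0],0.18]]'

```text
time_s: 9.25
tcp_pos: [0.5476, 0.0118, 0.0306]
ee_rot: [0.519, -0.477, 0.521, 0.481]
ft_force: [0.1, -0.7, -0.2]
grip_width: 0.179
```

```bash
python3 snap.py wrist w10;python3 -c "
from h import *
a=np.load('w10.npy');print(R.from_quat(np.r_[a[4:],a[3]]).as_matrix().round(4))"
```

```text
9.25 [0.5476 0.0118 0.0306] [ 0.061  -0.7354 -0.1936]
scale 1.5625
[[-0.0052 -0.9966  0.0822]
 [ 0.0016  0.0822  0.9966]
 [-1.      0.0053  0.0012]]
```

View pics/w10.png

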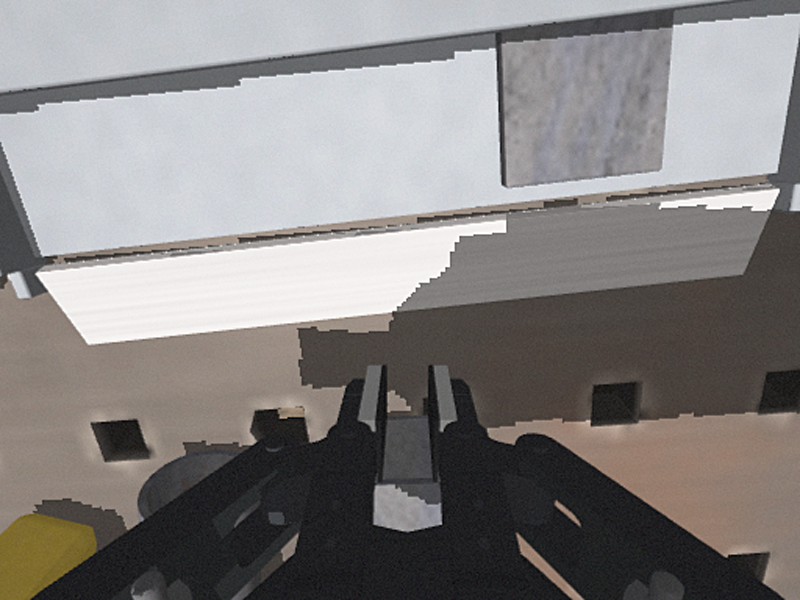

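Request:
step_arm --series '[[[0,0,5],[0,0,0],0.18],[[0,0,5],[0,0,0],0.18],[[0,0,5],[0,0,0],0.18],[[0,0,8],[0,0,0],0.18],[[0,0,8],[-0.005,0,0],0.18],[[0,0,8],[-0.005,0,0],0.18],[[0,0,8],[-0.005,0,0],0.18],[[0,0,0],[0,0,0],0.18]]'

```text
time_s: 9.97
tcp_pos: [0.5498, 0.0611, 0.0286]
ee_rot: [0.515, -0.48, 0.517, 0.487]
ft_force: [0.1, -0.2, 1.2]
grip_width: 0.182
```

```bash
python3 snap.py wrist w11;python3 snap.py top t11 95 110 360 280
```

```text
9.9667 [0.5498 0.0611 0.0286] [ 0.106  -0.1631  1.2194]
scale 1.5625
10.0167 [0.5494 0.0607 0.0283] [-0.4425 -0.1394  0.0306]
scale 3.018867924528302
```

View pics/w11.png

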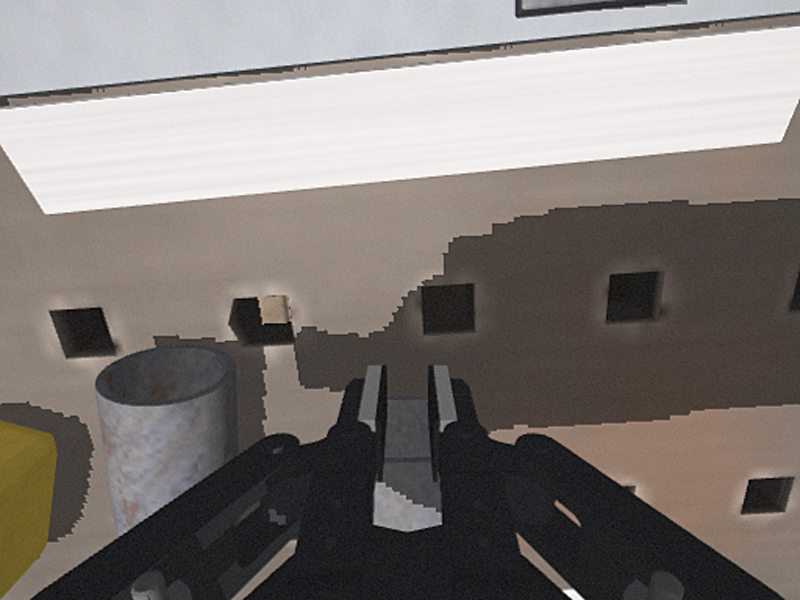

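View pics/t11.png

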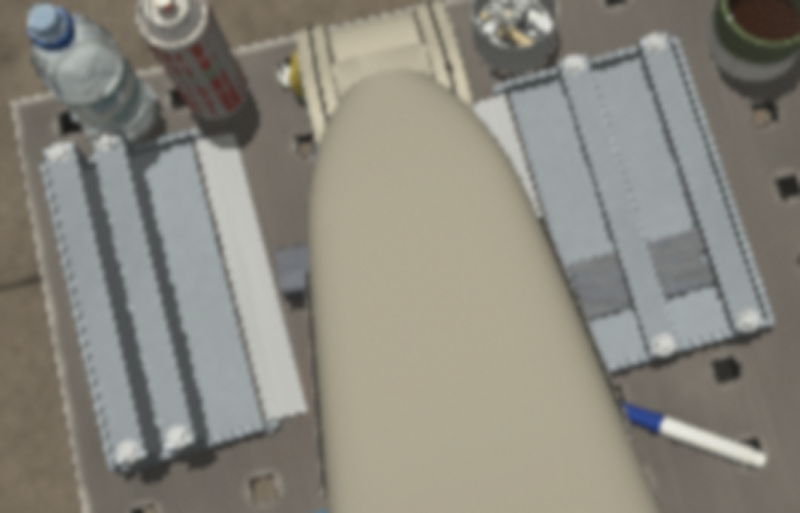

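Request:
step_arm --series '[[[0,0,10],[-0.006,0,0],0.18],[[0,0,10],[-0.006,0,0],0.18],[[0,0,10],[-0.006,0,0],0.18],[[0,0,10],[-0.006,0,0],0.18],[[0,0,10],[-0.006,0,0],0.18],[[0,0,10],[-0.006,0,0],0.18],[[0,0,10],[-0.006,0,0],0.18],[[0,0,0],[0,0,0],0.18]]'

```text
time_s: 10.73
tcp_pos: [0.5533, 0.1312, 0.0289]
ee_rot: [0.504, -0.491, 0.507, 0.497]
ft_force: [0.3, 1.0, -0.2]
grip_width: 0.18
```

```bash
python3 snap.py wrist w12;python3 snap.py top t12 95 110 360 280;python3 snap.py scene s12 140 120 345 290
```

```text
10.7333 [0.5533 0.1312 0.0289] [ 0.3492  1.0061 -0.1903]
scale 1.5625
10.7833 [0.5533 0.1304 0.0289] [-0.0251  0.0204 -0.2626]
scale 3.018867924528302
10.8333 [0.5533 0.1298 0.0289] [ 0.5525 -1.1531 -0.0771]
scale 3.5294117647058822
```

View pics/s12.png

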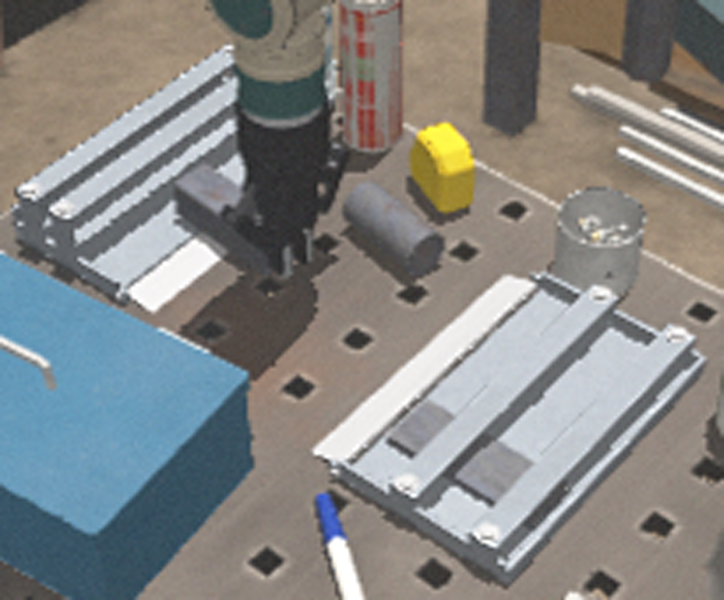

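View pics/t12.png

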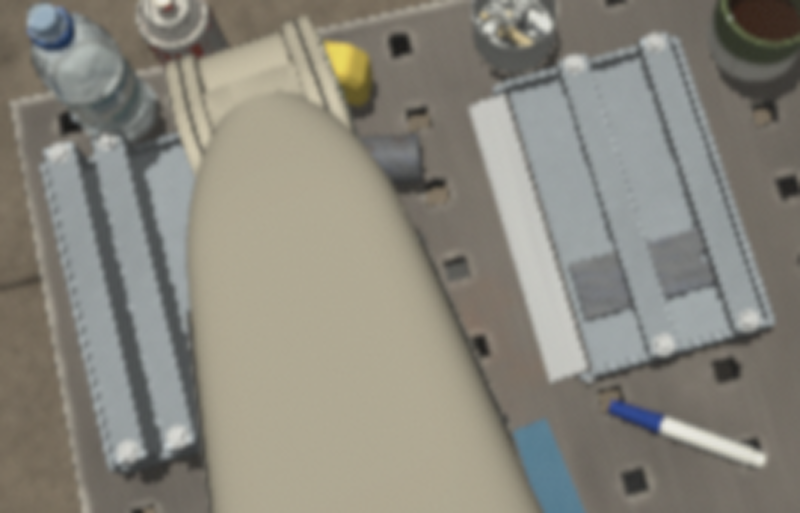

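Request:
step_arm --series '[[[0,0,10],[-0.006,0,0],0.18],[[0,0,10],[-0.006,0,0],0.18],[[0,0,10],[-0.006,0,0],0.18],[[0,0,10],[-0.006,0,0],0.18],[[0,0,10],[-0.006,0,0],0.18],[[0,0,10],[0,0,0],0.18],[[0,0,10],[0,0,0],0.18],[[0,0,0],[0,0,0],0.18]]'

```text
time_s: 11.55
tcp_pos: [0.5537, 0.2016, 0.029]
ee_rot: [0.497, -0.499, 0.499, 0.505]
ft_force: [0.8, -0.9, 0.2]
grip_width: 0.181
```

```bash
python3 snap.py wrist w13;python3 snap.py scene s13 140 120 345 290;python3 -c "
from h import *
a=np.load('w13.npy');print(R.from_quat(np.r_[a[4:],a[3]]).as_matrix().round(4))"
```

```text
11.55 [0.5537 0.2016 0.029 ] [ 0.7597 -0.9278  0.2336]
scale 1.5625
11.6 [0.5534 0.2008 0.0287] [-0.4698 -0.6914  0.1413]
scale 3.5294117647058822
[[-0.0082 -0.9999 -0.0072]
 [ 0.0047 -0.0073  1.    ]
 [-1.      0.0082  0.0048]]
```

View pics/s13.png

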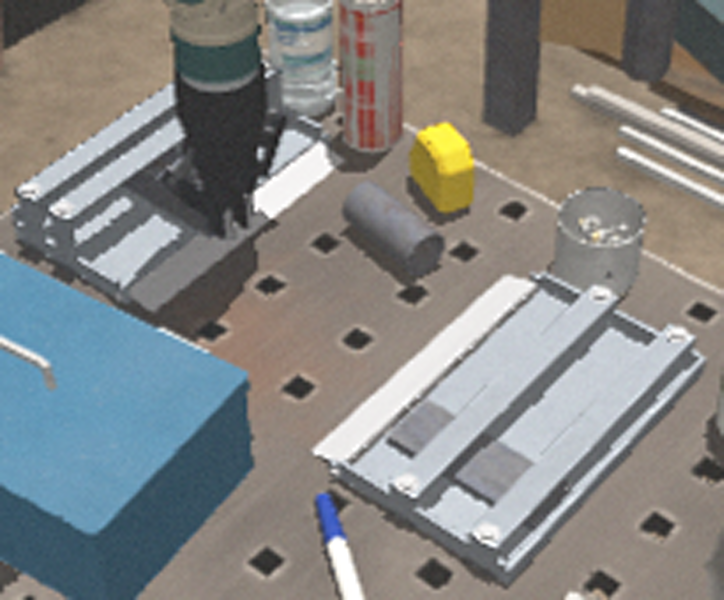

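View pics/w13.png

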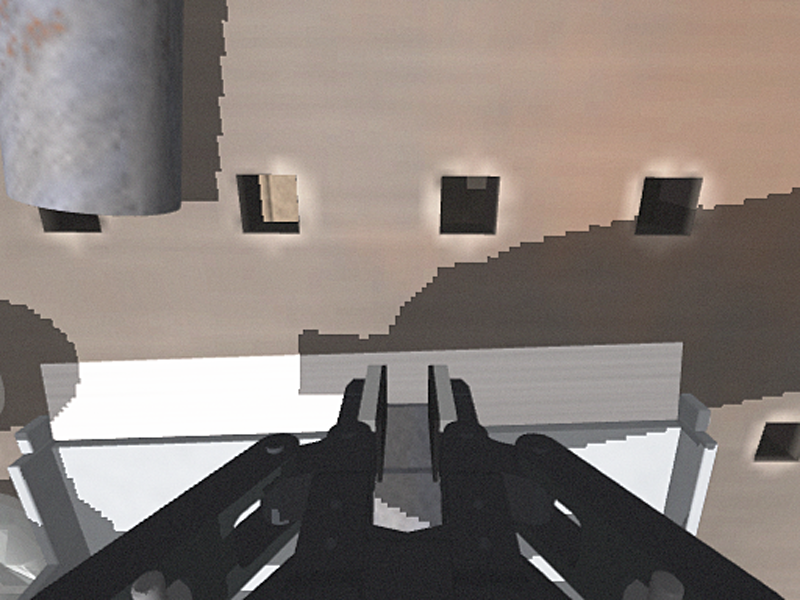

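```bash
python3 - <<'E'
from h import *
np.set_printoptions(precision=4,suppress=True)
a=np.load('w13.npy');st=dict(tcp_pos=a[:3],ee_rot=a[3:])
def W(p,z): return p2w('wrist',np.array(p),z,st,1.5625)[:,:2]
print('sill outer',W([(42,365),(682,343)],0))
print('floor edge',W([(60,445),(675,427)],.005),'sill in',W([(54,440),(678,420)],.006))
print('tube end bottom',W([(408,404)],[.003]),'top',W([(408,470)],.044))
print('round',W([(6,195),(182,203)],.021))
E
```

```text
sill outer [[0.6983 0.1995]
 [0.4458 0.1889]]
floor edge [[0.6962 0.2336]
 [0.444  0.2243]] sill in [[0.697  0.2304]
 [0.4442 0.2203]]
tube end bottom [[0.5533 0.215 ]] top [[0.5537 0.2124]]
round [[0.6741 0.1316]
 [0.6222 0.1336]]
```

Request:
step_arm --series '[[[0,0,6],[-0.01,0,0],0.18],[[0,0,6],[-0.01,0,0],0.18],[[0,0,6],[-0.01,0,0],0.18],[[0,0,4],[0,0,0],0.18],[[0,0,0],[0,0,0],0.18],[[0,0,0],[0,0,0],0.18]]'

```text
time_s: 12.15
tcp_pos: [0.5533, 0.2214, 0.029]
ee_rot: [0.49, -0.506, 0.492, 0.512]
ft_force: [0.3, -0.8, 0.3]
grip_width: 0.182
```

```bash
python3 snap.py wrist w14
```

```text
12.15 [0.5533 0.2214 0.029 ] [ 0.3233 -0.8178  0.3064]
scale 1.5625
```

View pics/w14.png

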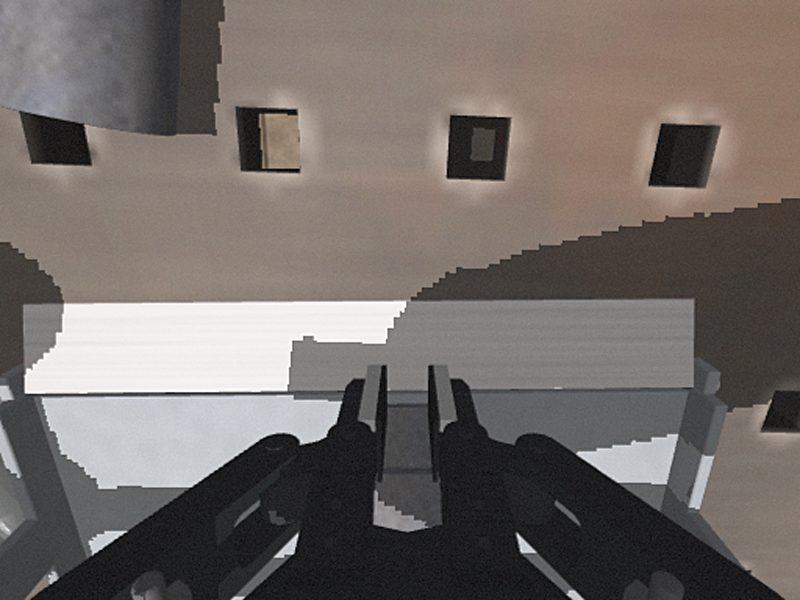

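Request:
step_arm --series '[[[0,0,4],[0,0,0],0.18],[[0,0,0],[0,0,0],0.18],[[0,0,0],[0,0,0],0.18]]'

```text
time_s: 12.45
tcp_pos: [0.5532, 0.225, 0.029]
ee_rot: [0.49, -0.506, 0.493, 0.511]
ft_force: [0.4, -0.9, -0.3]
grip_width: 0.175
```

```bash
python3 snap.py wrist w15
```

```text
12.45 [0.5532 0.225  0.029 ] [ 0.3838 -0.908  -0.2546]
scale 1.5625
```

View pics/w15.png

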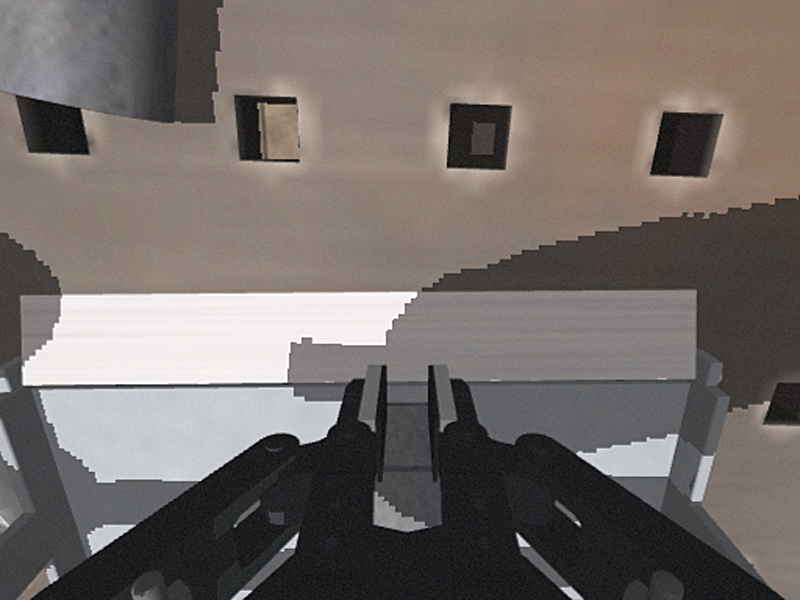

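Request:
step_arm --series '[[[0,0,-10],[0,0,0],0.18],[[-5,0,-20],[0,0,0],0.18],[[-35,0,-15],[0,0,0],0.2],[[-35,0,0],[0.07,0,0],0.2],[[-35,0,0],[0.07,0,0],0.2],[[0,0,0],[0.07,0,0],0.2],[[0,0,0],[0,0,0],0.2],[[0,0,0],[0,0,0],0.2]]'

```text
time_s: 13.17
tcp_pos: [0.5554, 0.179, 0.1389]
ee_rot: [0.54, -0.452, 0.543, 0.457]
ft_force: [0.0, -0.0, -0.8]
grip_width: 0.201
```

```bash
python3 snap.py wrist w16;python3 snap.py scene s16 140 120 345 290;python3 -c "
from h import *
a=np.load('w16.npy');print(R.from_quat(np.r_[a[4:],a[3]]).as_matrix().round(4))"
```

```text
13.1667 [0.5554 0.179  0.1389] [ 0.0071 -0.0492 -0.7561]
scale 1.5625
13.2167 [0.5546 0.179  0.1378] [ 0.2413 -0.2879  0.2727]
scale 3.5294117647058822
[[-8.400e-03 -9.849e-01  1.730e-01]
 [ 1.900e-03  1.729e-01  9.849e-01]
 [-1.000e+00  8.600e-03  4.000e-04]]
```

View pics/s16.png

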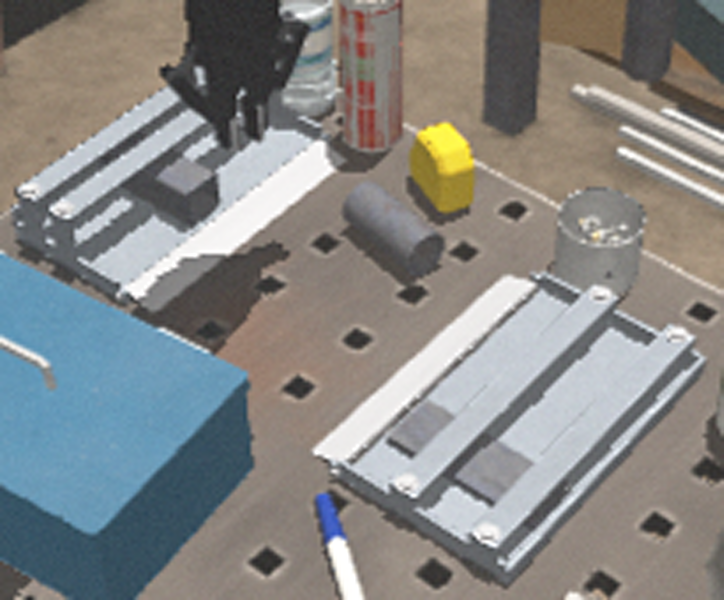

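View pics/w16.png

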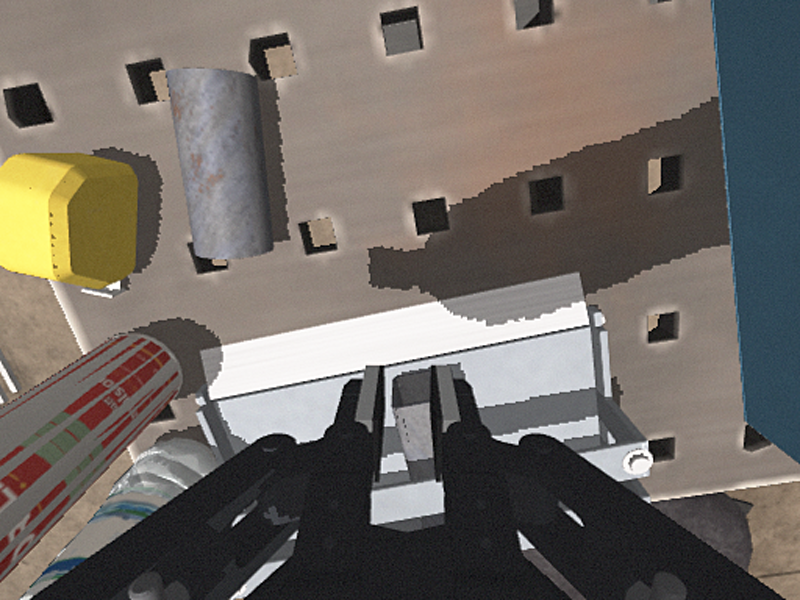

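```bash
python3 - <<'E'
from h import *
np.set_printoptions(precision=4,suppress=True)
from scipy.optimize import least_squares
a=np.load('w16.npy');st=dict(tcp_pos=a[:3],ee_rot=a[3:])
def W(p,z): return p2w('wrist',np.array(p),z,st,1.5625)[:,:2]
print(W([(168,75),(255,80),(196,250),(273,245)],.021))
# fit: silhouettes of cylinder
def sil(x,y,yaw,e):
    th=np.linspace(0,2*np.pi,73); ax=np.array([-np.sin(yaw),np.cos(yaw),0]); n=np.array([np.cos(yaw),np.sin(yaw),0])
    C=np.array([x,y,.021])+e*ax
    return w2p('wrist',C+.021*(np.cos(th)[:,None]*n+np.sin(th)[:,None]*np.array([0,0,1])),st)*1.5625
from cv2 import convexHull
pts=np.array([(168,75),(180,160),(192,235),(256,90),(264,170),(272,240),(235,257),(210,69)],np.float32)
def f(p):
    P=np.vstack([sil(*p,.045),sil(*p,-.045)]).astype(np.float32); h=convexHull(P)
    return [cv2.pointPolygonTest(h,(float(q[0]),float(q[1])),True) for q in pts]
s=least_squares(f,[.638,.088,-.18],diff_step=1e-3);print(s.x,s.fun)
E
```

```text
[[0.6527 0.0405]
 [0.6103 0.0502]
 [0.6684 0.1289]
 [0.6244 0.1337]]
[ 0.6387  0.0886 -0.1806] [1.8706 0.575  0.8266 1.751  1.401  0.0992 1.4428 1.1117]
```

Request:
step_arm --series '[[[0,-20,-28],[0,0,0],0.2],[[0,-20,-28],[0,0,0],0.2],[[0,-20,-28],[0,0,0],0.2],[[0,-20,-28],[0,0,0],0.2],[[0,-18,-29],[0.007,0,0],0.2],[[20,0,0],[0,0,0],0.2],[[0,0,0],[0,0,0],0.2],[[0,0,0],[0,0,0],0.2]]'

```text
time_s: 13.93
tcp_pos: [0.6245, 0.0237, 0.1149]
ee_rot: [0.54, -0.448, 0.547, 0.457]
ft_force: [-0.1, 0.4, 0.2]
grip_width: 0.2
```

Request:
step_arm --series '[[[0,0,0],[0,0,0],0.2],[[0,0,0],[0,0,0],0.2]]'

```text
time_s: 14.1
tcp_pos: [0.6269, 0.0248, 0.118]
ee_rot: [0.541, -0.45, 0.545, 0.456]
ft_force: [-0.3, 0.2, 0.5]
grip_width: 0.2
```

```bash
python3 snap.py wrist w17;python3 -c "
from h import *
a=np.load('w17.npy');print(R.from_quat(np.r_[a[4:],a[3]]).as_matrix().round(4))"
```

```text
14.1 [0.6269 0.0248 0.118 ] [-0.2775  0.1796  0.5188]
scale 1.5625
[[-9.200e-03 -9.838e-01  1.793e-01]
 [ 2.100e-03  1.793e-01  9.838e-01]
 [-1.000e+00  9.400e-03  4.000e-04]]
```

View pics/w17.png

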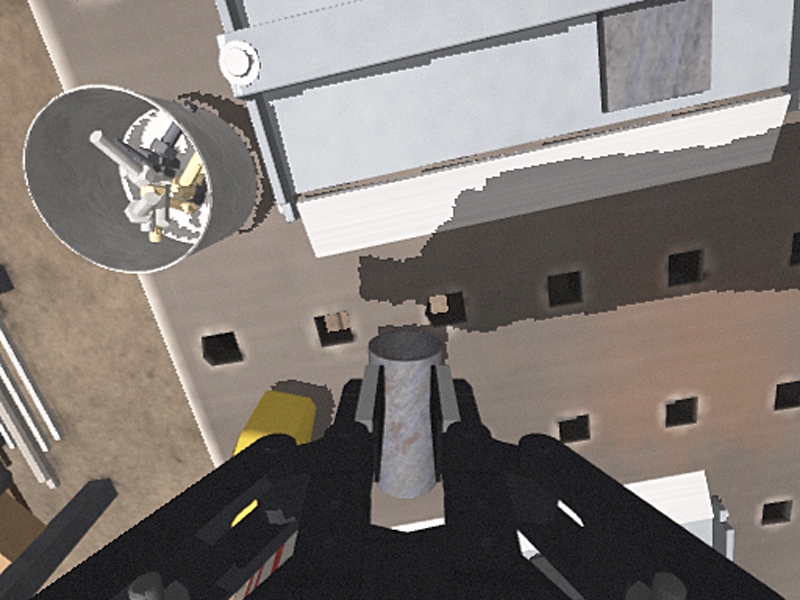

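Request:
step_arm --series '[[[30,0,-4],[0,0,-0.008],0.2],[[30,0,0],[0,0,0],0.2],[[27,0,0],[0,0,0],0.2],[[0,0,0],[0,0,0],0.2],[[0,0,0],[0,0,0],0.2],[[0,0,0],[0,0,0],0.2]]'

```text
time_s: 14.65
tcp_pos: [0.6276, 0.0203, 0.0327]
ee_rot: [0.544, -0.453, 0.543, 0.452]
ft_force: [0.5, 0.1, -0.2]
grip_width: 0.198
```

```bash
python3 snap.py wrist w18; python3 snap.py scene s18 140 120 345 290
```

```text
14.65 [0.6276 0.0203 0.0327] [ 0.5369  0.1132 -0.1581]
scale 1.5625
14.7 [0.6284 0.0202 0.0334] [-0.2288  0.4408  0.8316]
scale 3.5294117647058822
```

View pics/w18.png

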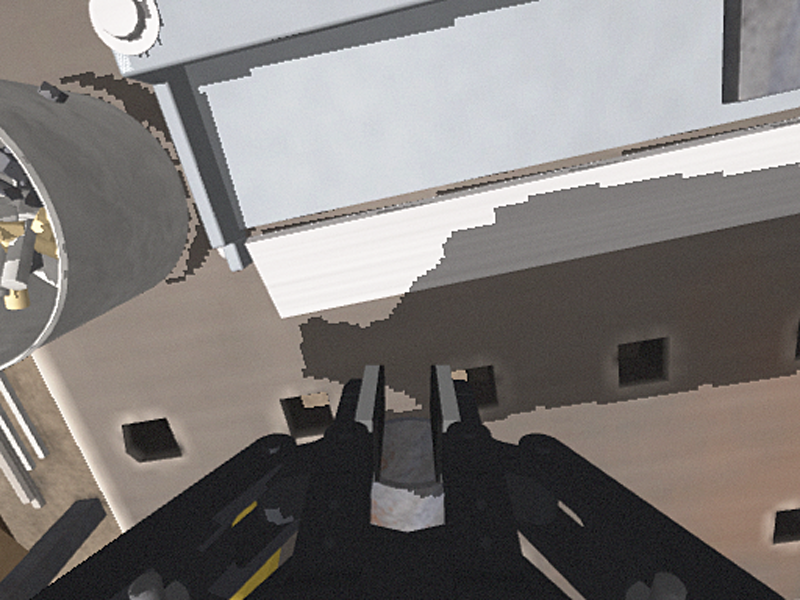

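View pics/s18.png

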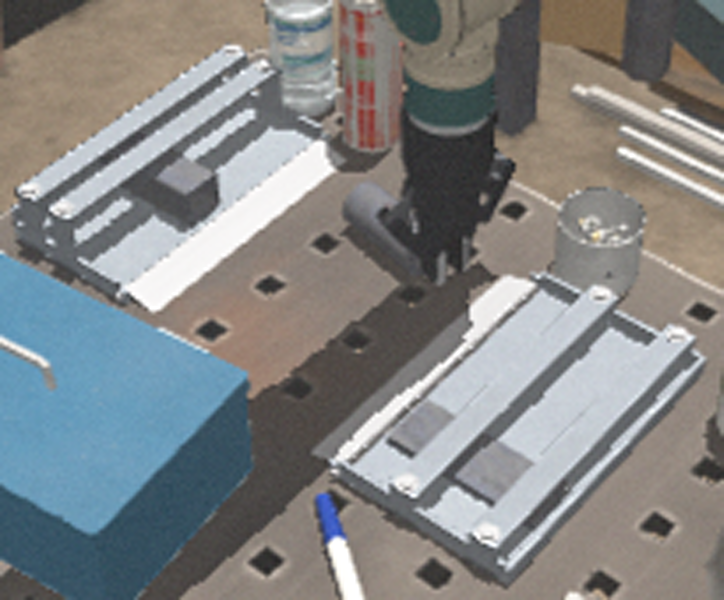

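Request:
step_arm --series '[[[4.5,0,4],[0,0,0],0.2],[[0,0,5],[0,0,0],0.2],[[0,0,5],[0,0,0],0.2],[[0,0,8],[-0.012,0,0],0.2],[[0,0,8],[-0.018,0,0],0.2],[[0,0,8],[-0.018,0,0],0.2],[[0,0,8],[-0.018,0,0],0.2],[[0,0,0],[0,0,0],0.2]]'

```text
time_s: 15.42
tcp_pos: [0.6345, 0.0674, 0.0266]
ee_rot: [0.528, -0.47, 0.527, 0.472]
ft_force: [0.4, -0.8, -0.9]
grip_width: 0.2
```

```bash
python3 snap.py wrist w19; python3 snap.py scene s19 140 120 345 290
```

```text
15.4167 [0.6345 0.0674 0.0266] [ 0.386  -0.8239 -0.8501]
scale 1.5625
15.4667 [0.634  0.067  0.0263] [ 0.7172 -0.7265  0.1725]
scale 3.5294117647058822
```

View pics/w19.png

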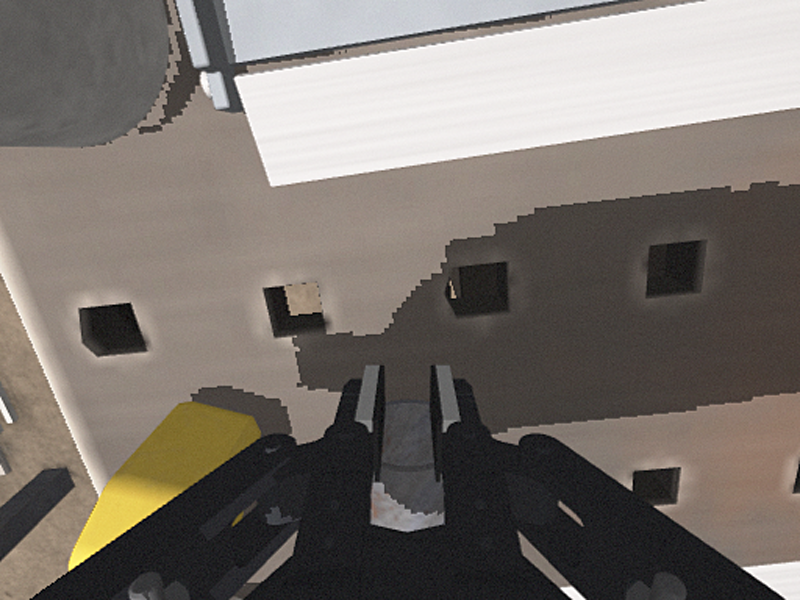

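View pics/s19.png

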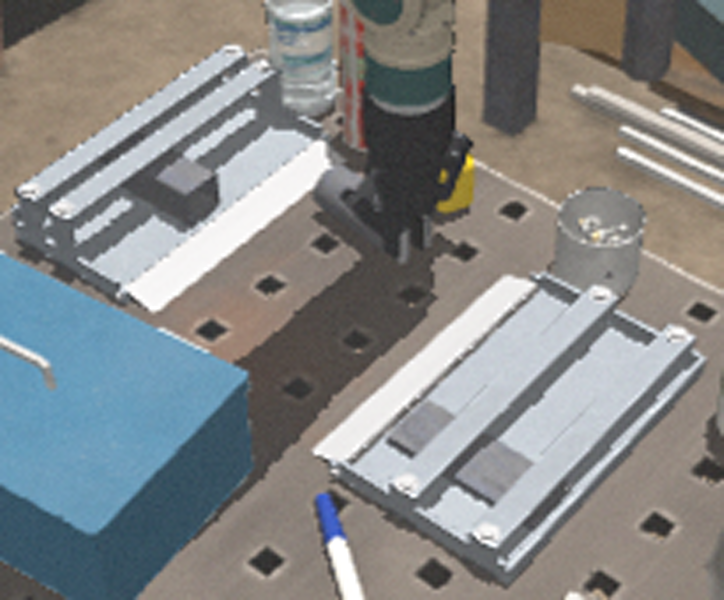

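Request:
step_arm --series '[[[0,-0.5,8],[-0.02,0,0],0.2],[[0,0,8],[-0.022,0,0],0.2],[[0,0,8],[-0.022,0,0],0.2],[[0,0,8],[-0.022,0,0],0.2],[[0,0,8],[-0.022,0,0],0.2],[[0,0,8],[-0.022,0,0],0.2],[[0,0,0],[0,0,0],0.2]]'

```text
time_s: 16.1
tcp_pos: [0.6375, 0.1154, 0.0266]
ee_rot: [0.496, -0.504, 0.495, 0.505]
ft_force: [0.4, -0.0, -0.3]
grip_width: 0.205
```

```bash
python3 snap.py wrist w20; python3 snap.py scene s20 140 120 345 290; python3 snap.py top t20 95 110 360 280
```

```text
16.1 [0.6375 0.1154 0.0266] [ 0.4022 -0.0089 -0.2832]
scale 1.5625
16.15 [0.6374 0.1147 0.0265] [-0.0738  0.0709  0.5793]
scale 3.5294117647058822
16.2 [0.6374 0.1142 0.0265] [-0.8579  0.0688 -0.627 ]
scale 3.018867924528302
```

View pics/w20.png

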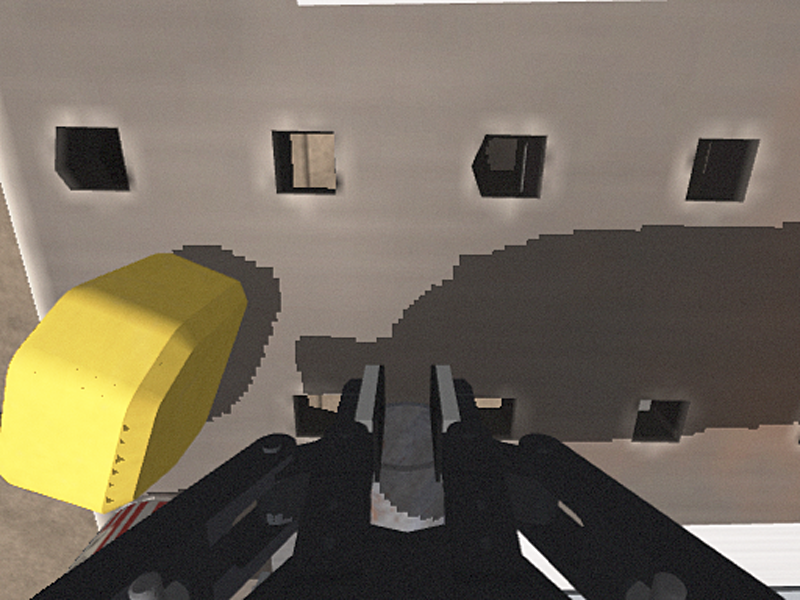

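View pics/s20.png

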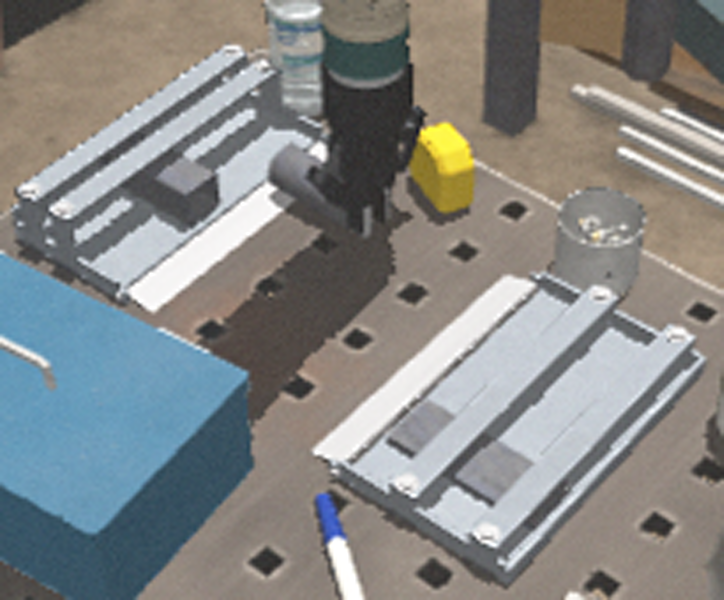

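View pics/t20.png

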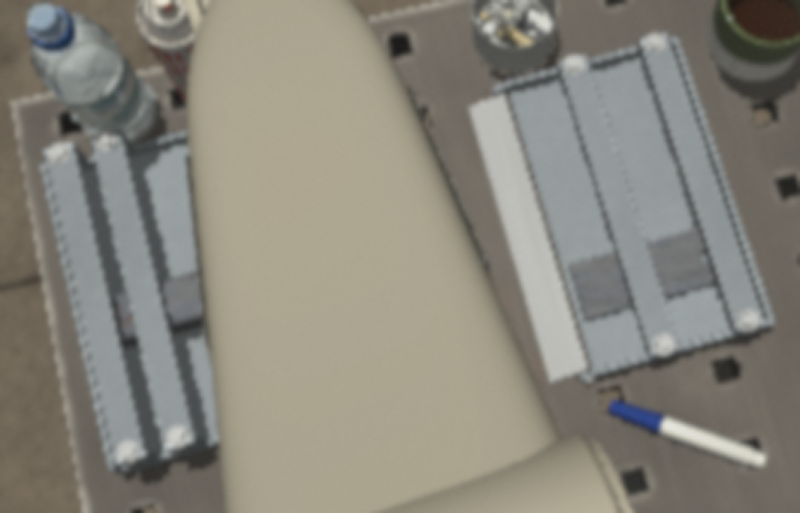

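Request:
step_arm --series '[[[0,0,8],[-0.02,0,0],0.2],[[0,0,8],[-0.02,0,0],0.2],[[0,0,8],[-0.02,0,0],0.2],[[0,0,8],[-0.015,0,0],0.2],[[0,0,8],[0,0,0],0.2],[[0,0,8],[0,0,0],0.2],[[0,0,8],[0,0,0],0.2],[[0,0,0],[0,0,0],0.2]]'

```text
time_s: 16.92
tcp_pos: [0.6338, 0.1713, 0.0267]
ee_rot: [0.477, -0.521, 0.476, 0.523]
ft_force: [0.3, 0.8, 0.8]
grip_width: 0.2
```

```bash
python3 snap.py wrist w21; python3 snap.py scene s21 140 120 345 290
```

```text
16.9167 [0.6338 0.1713 0.0267] [0.3391 0.78   0.7585]
scale 1.5625
16.9667 [0.6336 0.1708 0.0265] [-0.1339  0.2304  0.3884]
scale 3.5294117647058822
```

View pics/w21.png

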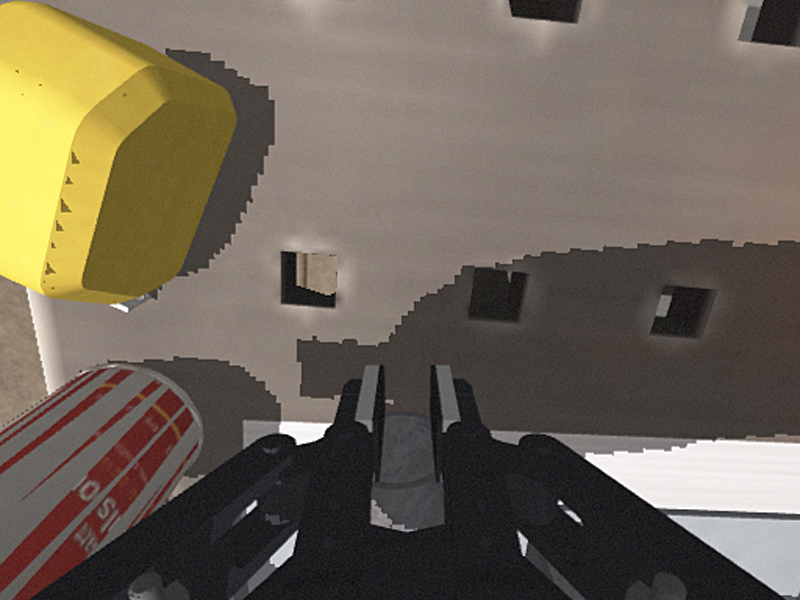

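View pics/s21.png

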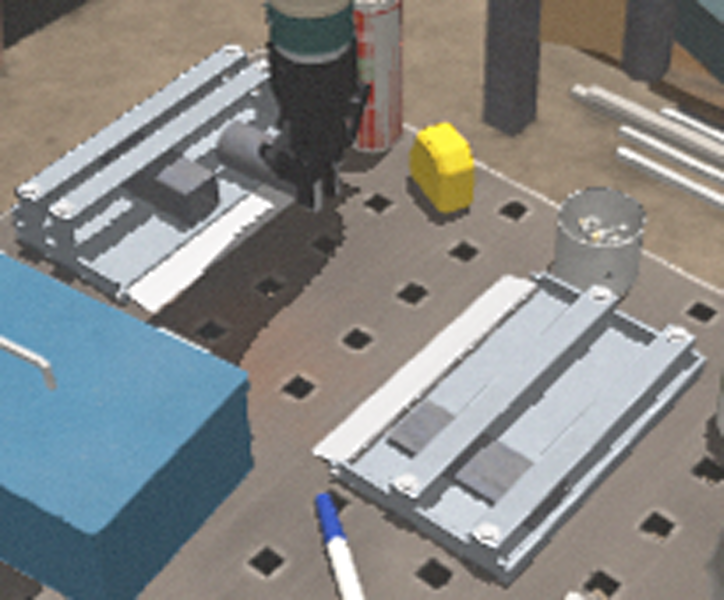

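Request:
step_arm --series '[[[0,0,8],[0,0,0],0.2],[[-0.5,0,8],[0,0,0],0.2],[[-0.5,0,8],[0.01,0,0],0.2],[[-0.5,0,8],[0.01,0,0],0.2],[[-0.5,0,8],[0.01,0,0],0.2],[[0,0,8],[0,0,0],0.2],[[0,0,0],[0,0,0],0.2],[[0,0,0],[0,0,0],0.2]]'

```text
time_s: 17.68
tcp_pos: [0.6302, 0.218, 0.0286]
ee_rot: [0.485, -0.514, 0.484, 0.515]
ft_force: [-0.6, 0.1, 1.0]
grip_width: 0.199
```

```bash
python3 snap.py wrist w22; python3 snap.py scene s22 140 120 345 290
```

```text
17.6833 [0.6302 0.218  0.0286] [-0.5964  0.1365  0.9871]
scale 1.5625
17.7333 [0.6303 0.2175 0.0286] [ 0.0706 -0.3552 -0.5195]
scale 3.5294117647058822
```

View pics/w22.png

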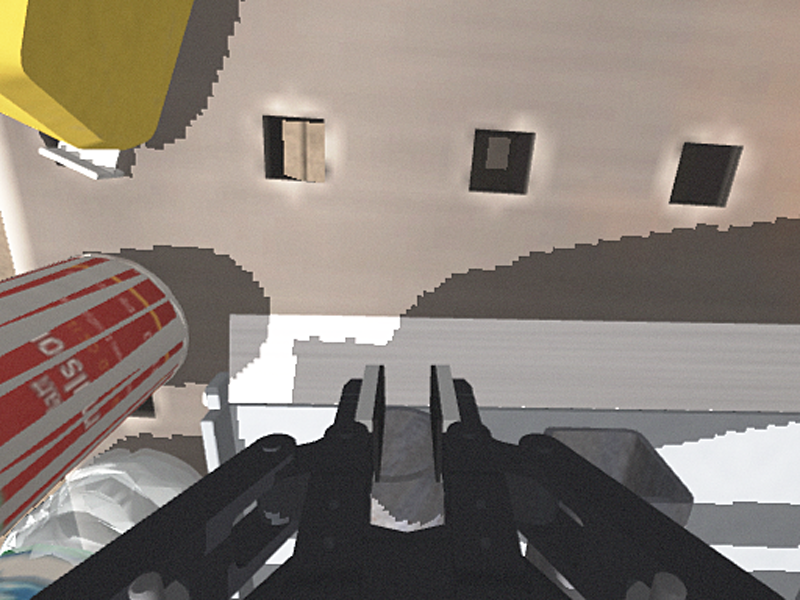

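View pics/s22.png

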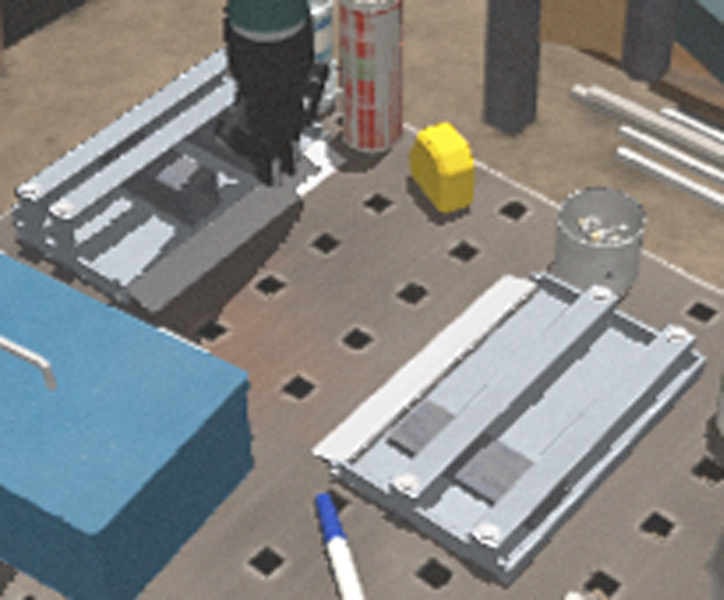

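```bash
python3 - <<'E'
from h import *
np.set_printoptions(precision=4,suppress=True)
a=np.load('w22.npy');st=dict(tcp_pos=a[:3],ee_rot=a[3:])
def W(p,z): return p2w('wrist',np.array(p),z,st,1.5625)[:,:2]
print('sill outer',W([(230,316),(700,322)],0),'in',W([(240,404),(330,405),(700,411)],.007))
print('tube end bottom',W([(407,408)],.005),W([(408,480)],.047))
print('sq end bottom edge',W([(545,430),(622,429)],.005),W([(560,478)],.045))
E
```

```text
sill outer [[0.6995 0.1984]
 [0.5197 0.1899]] in [[0.6954 0.2325]
 [0.6601 0.2308]
 [0.5144 0.2246]]
tube end bottom [[0.6298 0.2316]] [[0.6296 0.2296]]
sq end bottom edge [[0.5731 0.2385]
 [0.5419 0.2362]] [[0.5824 0.2277]]
```

Request:
step_arm --series '[[[0,0,5],[0,0,0],0.2],[[0,0,5],[0,0,0],0.2],[[0,0,3],[0,0,0],0.2],[[0,0,0],[0,0,0],0.2],[[0,0,0],[0,0,0],0.2]]'

```text
time_s: 18.2
tcp_pos: [0.6294, 0.2303, 0.0286]
ee_rot: [0.485, -0.514, 0.485, 0.515]
ft_force: [-0.3, -0.4, -0.7]
grip_width: 0.198
```

```bash
python3 snap.py wrist w23; python3 - <<'E'
from h import *
np.set_printoptions(precision=4,suppress=True)
E
```

```text
18.2 [0.6294 0.2303 0.0286] [-0.3297 -0.3717 -0.7021]
scale 1.5625
```

View pics/w23.png

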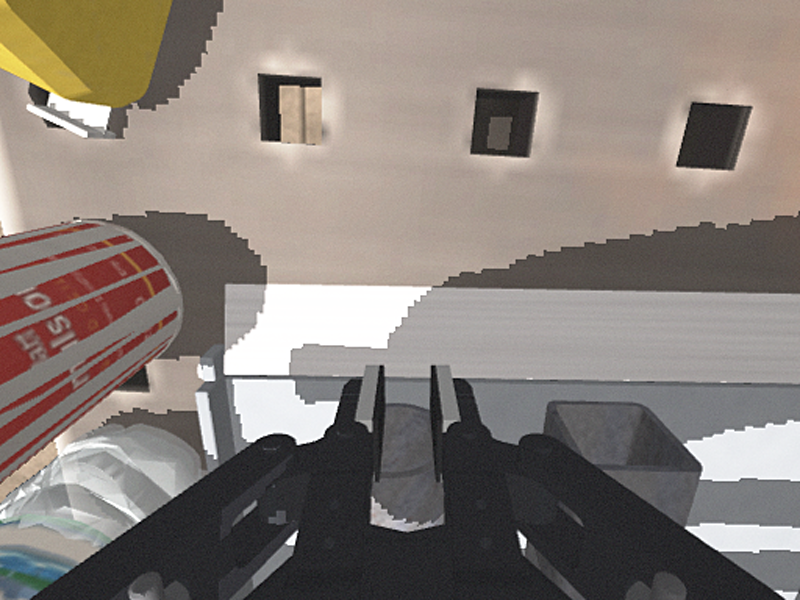

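Request:
step_arm --series '[[[0,0,-8],[0,0,0],0.2],[[0,0,-15],[0,0,0],0.2],[[0,0,-20],[0,0,0],0.2],[[-30,0,-10],[0,0,0],0.2],[[-35,0,0],[0,0,0],0.2],[[-35,0,0],[0,0,0],0.2],[[-25,20,0],[0,0,0],0.2],[[0,20,0],[0,0,0],0.2]]'

```text
time_s: 18.92
tcp_pos: [0.598, 0.1737, 0.1608]
ee_rot: [-0.489, 0.517, -0.482, -0.512]
ft_force: [0.4, 1.1, -0.2]
grip_width: 0.198
```

Request:
step_arm --series '[[[-20,0,-30],[0,0,0],0.2],[[-20,0,-30],[0,0,0],0.2],[[0,0,0],[0,0,0],0.2],[[0,0,0],[0,0,0],0.2],[[0,0,0],[0,0,0],0.2]]'

```text
time_s: 19.33
tcp_pos: [0.596, 0.1137, 0.1933]
ee_rot: [0.485, -0.514, 0.485, 0.515]
ft_force: [-0.1, 0.2, -0.0]
grip_width: 0.201
```

```bash
python3 snap.py wrist w24;python3 snap.py scene s24 140 120 345 290; python3 snap.py top t24 95 110 360 280
```

```text
19.3333 [0.596  0.1137 0.1933] [-0.0702  0.1767 -0.0231]
scale 1.5625
19.3833 [0.5956 0.1143 0.1926] [ 0.3326  0.8688 -0.6965]
scale 3.5294117647058822
19.4333 [0.5954 0.1146 0.1923] [-0.9978 -0.4719 -0.7583]
scale 3.018867924528302
```

View pics/w24.png

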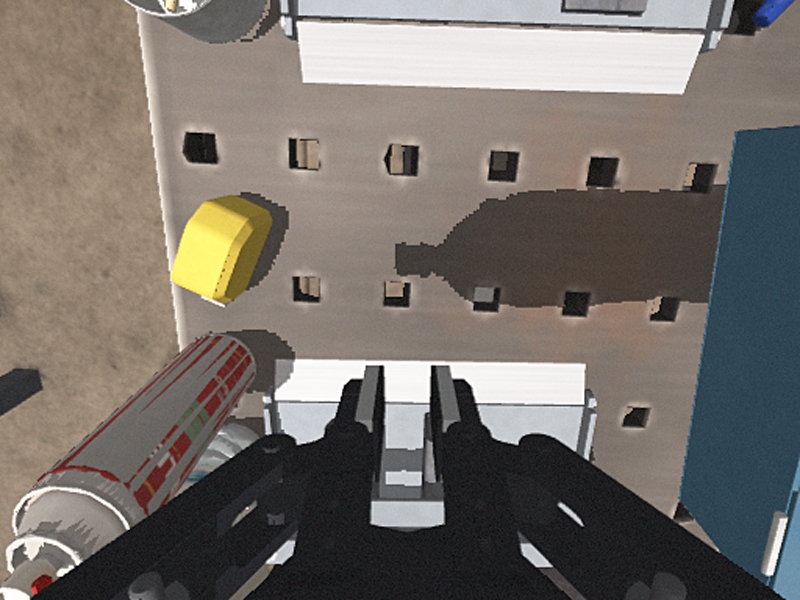

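View pics/s24.png

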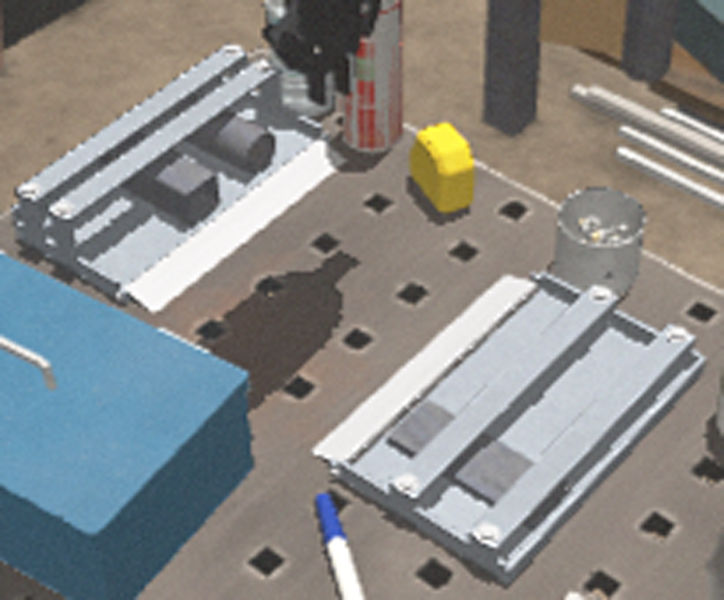

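View pics/t24.png

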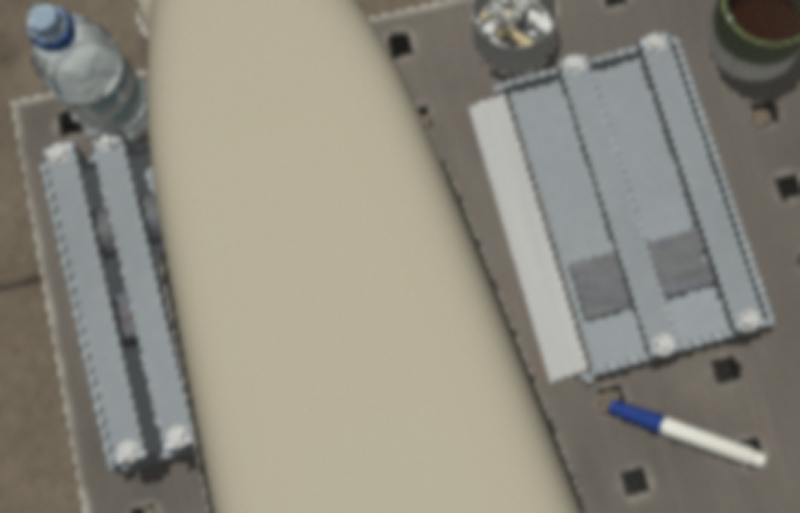

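Request:
step_arm --series '[[[-20,0,-30],[0,0,0],0.2],[[-20,0,-30],[0,0,0],0.2],[[0,0,-30],[0,0,0],0.2],[[0,0,-30],[0,0,0],0.2],[[0,0,-30],[0,0,0],0.2],[[0,0,-30],[0,0,0],0.2],[[0,0,0],[0,0,0],0.2],[[0,0,0],[0,0,0],0.2]]'

```text
time_s: 20.15
tcp_pos: [0.6067, -0.0658, 0.2323]
ee_rot: [0.485, -0.513, 0.486, 0.515]
ft_force: [-0.5, 0.1, -0.3]
grip_width: 0.2
```

```bash
python3 snap.py top t25 95 110 225 280;python3 snap.py scene s25 140 120 240 210
```

```text
20.15 [ 0.6067 -0.0658  0.2323] [-0.4606  0.0528 -0.2541]
scale 3.5294117647058822
20.2 [ 0.6065 -0.0648  0.2324] [ 0.7712  0.9639 -0.2578]
scale 6.666666666666667
```

View pics/t25.png

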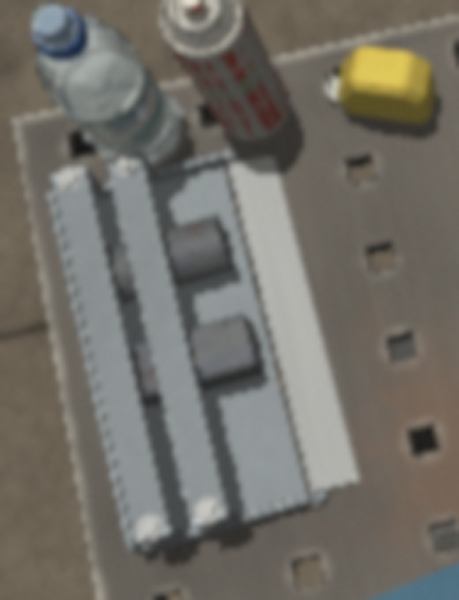

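View pics/s25.png

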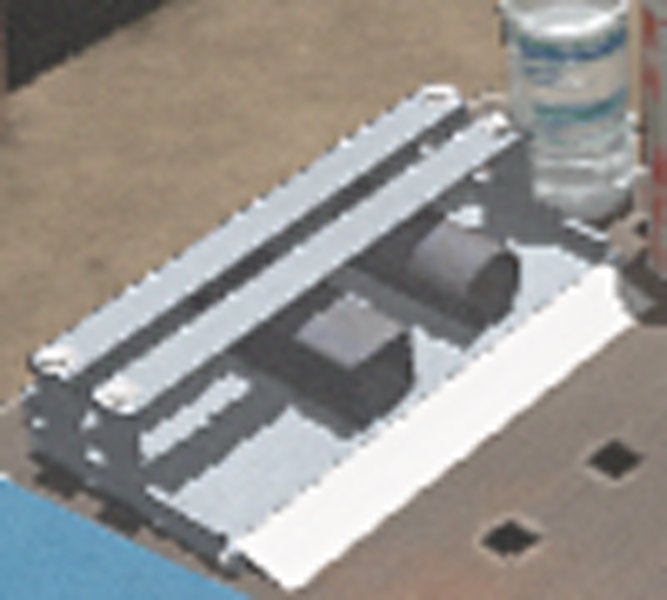

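```bash
python3 - <<'E'
from h import *
np.set_printoptions(precision=4,suppress=True)
def T(p,z): return p2w('top',np.array(p)/3.5294+[95,110],z)[:,:2]
print('sq trailing top',T([(250,318),(262,360)],.045),'round end',T([(215,220),(235,270)],.03),'sill outer',T([(280,165),(357,480)],0))
print(r.finish_job())
E
```

```text
sq trailing top [[0.5686 0.2313]
 [0.5369 0.2291]] round end [[0.6507 0.2439]
 [0.6102 0.2371]] sill outer [[0.6911 0.193 ]
 [0.4446 0.1873]]
the job is handed in; nothing more can be done
None
```

I slid the flat bar into the low rack and the square and round tubes into the tall rack, then handed the job in after about 20 s of the 54 s allowed. No verdict came back. Everything was pushed end-on along the table with the part-closed fingers, and nothing was gripped or lifted.

The last camera checks showed:

- **Flat bar:** its rear end is about 7 mm behind the low rack's mouth.
- **Round tube:** its rear end is about 10 mm behind the tall rack's mouth.
- **Square tube:** the wrist camera, with the fingers against it, put its rear end about 7 mm behind the mouth. The final, blurrier top view gave 2 to 4 mm. Both are within the limits, but the two cameras disagree by a few millimetres.
- **Sills:** both looked sprung up with nothing resting on them. I judged this from the pictures, as the joint angles can't be read.
- **Other things on the table:** I saw none of them move, and force readings stayed near zero whenever I checked. The arm ended clear of everything.

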